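# Lay up an axial roller bearing on the comparator plate

## Robot

A 6-joint arm with a two-finger parallel gripper is mounted at the origin on the work surface. World frame = base frame: x ahead of the robot, y to its left, z up, the work surface at z = 0. Lengths are in mm, angles in rad, forces in N, time in s.
With the tool pointing down it reaches from about 350 to 875 mm from the base axis. Payload 4.2 kg.
Tool frame: the origin (TCP) lies at the very end of the fingers, on their centre line; the grasp point (between the pads) lies 19 mm behind it; z points along the fingers, y is the line along which they close (so a half turn about z gives the same grasp; the last joint's range is limited). The gripper opens to 85 mm and grips with 20 to 120 N. Pads are 22 mm wide; open, the fingers measure 114 mm over their backs; the gripper's body (76 mm by 85 mm) begins 54 mm behind the grasp point. The pads swing forward as they close: fully open they stand 13 mm farther back than shut.
Start: joints at [-1.05, 0.385, 0.008, 0, -1.194, -0.259], TCP at [161.779, -603.678, 231.312] pointing down, gripper open.
Joint ranges: [-3.14, 3.14], [-1.21, 2.06], [-1.07, 1.41], [-3.16, 2.05], [-2.99, -0.16], [-3.1, 3.1]. Speed limits (rad/s): [2.79, 2.79, 3.14, 3.14, 3.14, 3.14].

## Interface

Orientations are given as a unit quaternion [x, y, z, w].
In Python, from bench import monitor, get_image, camera_info, job_done gives the robot as it stands.
- The arm moves only by the tool send_rows, never from a script. Its argument "series" is a list of rows, each a list of 3 entries, a list of its own where there are three numbers: the shift along the tool's x, y, z in mm, then the turn, a rotation vector about the tool's x, y, z in rad, then the finger opening in mm, from 0 to 85.4. A call has 1 to 8 rows; each row shifts and turns the commanded pose from where the row before left it, along the tool's axes as they then stand; what a row does not reach is not made up. A row lasts 1/10 s, in which the tool goes at most 50 mm and 8.59 degrees, less where a joint would pass 70% of its speed; a pose out of reach is approached as far as the arm can. A call with a gripper value outside its range is refused whole. The fingers move at their own pace and stop on an object; the grip force is fixed at half the most. Time passes only in rows, so rows that do not move let the fingers close. It gives the time, the measured TCP pose, the force, the opening and the grip force at its end, in the units of the state.
- monitor.read_state(): the state, without advancing time (a new reading comes with each control period).
- get_image(name): name is "scene" or "top" or "wrist"; returns the picture (400x640x3 uint8, red, green, blue); there is no depth.
- camera_info(name): a dict with "intrinsics" (3x3 intrinsics, pixels), "R" (3x3) and "t" (3): a world point X has camera coordinates R X + t. Camera axes: x right, y down, z forward; pixel columns grow to the right and rows downward; lengths in mm; the calibration is good to about 2 mm. A picture is of the moment at which its call begins: read the wrist's pose just before it. camera_info takes no time and is no camera call; for the wrist camera it gives the pose at the moment of the call.
- job_done(): hands the job in; it is judged then, once.
The state is a dict: "clock": time; "joints": joint angles; "joint_vel": joint speeds; "joint_efforts": joint torques, N m; "position": TCP position; "ee_rot": TCP orientation; "contact_force": force on the tool from outside, world axes, zero at the start; "wrist_torque": the same for the moment, N m; "gripper_width": finger opening in mm; "grasp_force": force on a finger pad.
Only numpy, scipy, OpenCV 4.12 (cv2) and the standard library are available. Lean on these libraries where they do the work, as an engineer would, in place of code of your own. Each camera call takes 0.05 s, during which the arm holds its last target. There are 200 camera calls.

## Task

Build up the axial roller bearing in the middle of the comparator's round measuring plate, ready for its height check: first the housing washer (the one with the larger bore), then the roller cage, then the shaft washer, each lying flat and centred. The faces are ground and the cage is thin, so grip the cage lightly and set every disc down gently, neither dropping it nor pressing it. Leave the caliper, the oil bottle and the setting master where they are.

Things in the scene. Friction and masses are not known exactly. Their poses are not given: they have to be found in the camera images.
- housing_washer: Housing washer: plain bright steel ring, faces alike, outer diameter 66 mm, bore 38 mm, 8 mm thick, 0.14 kg. Origin at its very centre (middle of the bore, mid thickness); z is its axis. Starts flat on the sloped rack, in one of the three lanes (which one varies).
- roller_cage: Roller cage: dull grey sheet-steel ring with 12 bright rollers lying in it like spokes. Outer diameter 60 mm, bore 36 mm; rim 6 mm thick, the rollers stand 1 mm proud on either face, so 8 mm over the rollers. 0.095 kg. Its rim bends under a grip of more than 50 N. Origin at its very centre; z is its axis. Starts flat in another lane.
- shaft_washer: Shaft washer: plain bright steel ring, faces alike, smaller than the housing washer and with a clearly smaller hole: outer diameter 58 mm, bore 28 mm, 8 mm thick, 0.13 kg. Origin at its very centre; z is its axis. Starts flat in the remaining lane.
- rack: Fixed rack, 356 mm wide (its y), origin on the bench, z up. Its grey-green sheet slopes 35 degrees, low edge at its -x, which faces left and back to the robot; the sheet's outward normal is (-sin 35, 0, cos 35) here. Three lanes, at y = -100, 0, +100 mm. 20 mm high lane guides start 57 mm upslope of the pick line; sheet ends 72 mm down- and 208 mm upslope of it (235 mm above the bench).
- pick_line (a point): Point on the rack sheet's upper face, middle lane, 115 mm above the rack's origin; axes as the rack's (upright). A disc lies flat on the sheet in each lane with its centre within 6 mm (up or down the slope) of the level line along y through here, against two stop pins (8 mm thick, 11 mm high, 36 mm apart) at its downhill side. Beside a disc 35 mm are free.
- plate_centre (a point): Middle of the upper face of the comparator's round steel measuring plate, z up; x, y along the comparator's base. The plate is fixed, 110 mm in diameter, 20 mm high, with two fine turned rings about its centre, on a dark granite base 45 mm high that reaches 80 mm before, 160 mm beyond (x) and 100 mm to either side of this point. Nothing stands over the plate.
- column_top (a point): Top of the comparator's upright column: 20 mm thick, ending 155 mm above the plate's face, 125 mm beyond (+x) and 68 mm left (+y) of the plate's centre. Its clamp is 44 mm wide. The cross arm and dial are swung away to the left (+y), to 144 mm from the column, 40 to 150 mm above the plate's face. Fixed: keep the arm clear of it.
- caliper: Bystander: digital caliper lying on the bench to the left of the comparator, 225 mm long (its x), 12 mm high. Origin under the middle of its beam. Leave it alone.
- oil_bottle: Bystander: grey oil bottle with a black spout standing beyond the comparator, 60 mm in diameter, 157 mm high. Origin under its centre. Leave it alone.
- setting_master: Bystander: steel setting master, a turned spool 44 mm in diameter and 48 mm high, standing on the bench before and between the rack and the comparator. Origin under its centre. Leave it alone.
Not all that is in view belongs to the job. What is shaped like the housing_washer but blue or red is not meant.

How it is judged:
By the outcome, as a careful person would: the job done as asked, in the order asked, and still so for the second after the job is handed in, with the robot touching nothing.
It also fails if it takes over 69 s, if anything falls off the work surface, if the arm or the gripper's body presses on something with over 40 N, if the wrist force passes 120 N, or if a joint passes its speed limit or range.

## Working session

There is one attempt and no reset: what is moved stays moved. The work goes in short steps, Python scripts to look and compute and a tool call to move; the robot and the scene stay as the last step left them, time stands still between calls to the robot, and variables do not carry over. Pictures are saved under pics/ and viewed, at most 10 in all, crops included, and the job is handed in when it is done.

Besides the shell and the picture viewer there is one more tool, called after "Request:" by a JSON object that holds its "op" and its "data". send_rows: Moves the arm, as the interface text tells. Its arguments: {"type":"object","properties":{"series":{"type":"array"}},"required":["series"]}

```bash
ls; mkdir -p pics; python3 - <<'E'
from bench import monitor,get_image,camera_info
import cv2,numpy as np
np.set_printoptions(suppress=True,precision=3)
print(monitor.read_state())
for n in("scene","top"):
    im=get_image(n);cv2.imwrite(f"pics/{n}0.png",im[:,:,::-1]);print(n,camera_info(n))
E
```

```text
pics
{'clock': 0.0, 'joints': array([-1.05 ,  0.386,  0.007, -0.001, -1.194, -0.259]), 'joint_vel': array([ 0.   ,  0.002,  0.001, -0.001,  0.001, -0.002]), 'joint_efforts': array([ -0.001, -39.229,  18.84 ,   4.186,  -0.005,   0.   ]), 'position': array([ 161.622, -603.122,  230.226]), 'ee_rot': array([-0.13 ,  0.991,  0.001, -0.   ]), 'contact_force': array([ 0.4  , -0.461, -0.031]), 'wrist_torque': array([ 0.041,  0.002, -0.002]), 'grasp_force': 0.0, 'gripper_width': 85.43424068281966}
scene {'intrinsics': array([[400.496,   0.   , 326.522],
       [  0.   , 400.496, 197.083],
       [  0.   ,   0.   ,   1.   ]]), 'R': array([[ 0.106,  0.994,  0.002],
       [ 0.85 , -0.09 , -0.519],
       [-0.515,  0.056, -0.855]]), 't': array([-178.152, -384.717, 1741.183])}
top {'intrinsics': array([[489.77 ,   0.   , 314.512],
       [  0.   , 489.77 , 203.296],
       [  0.   ,   0.   ,   1.   ]]), 'R': array([[-0.021, -1.   , -0.018],
       [-0.984,  0.024, -0.178],
       [ 0.178,  0.014, -0.984]]), 't': array([ 151.32 ,  578.379, 1325.713])}
```

View pics/scene0.png

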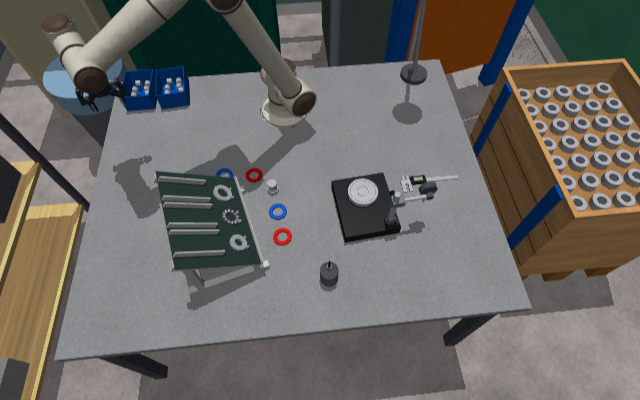

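View pics/top0.png

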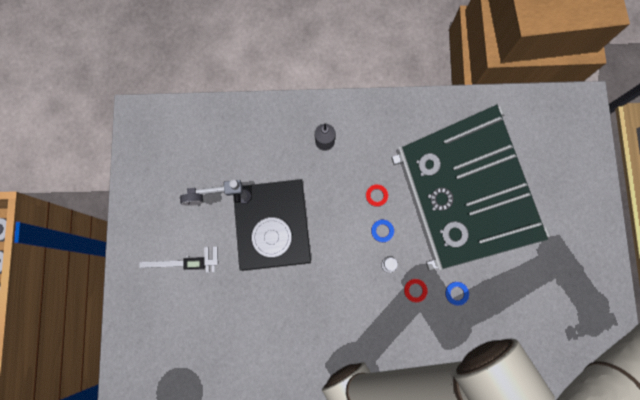

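The scene view shows the rack with its three discs at about (223,192), (232,215) and (238,242), and the plate at (362,190). The top view has the discs at (429,164), (441,199) and (455,235), the plate centre at (271,237), and the low edge of the rack on its left (+y). Next I measure them.

```bash
cat > h.py <<'E'
import cv2,numpy as np
from bench import monitor,get_image,camera_info
np.set_printoptions(suppress=True,precision=3)
def ray(c,uv):
    d=c["R"].T@np.linalg.inv(c["intrinsics"])@np.array([uv[0],uv[1],1.]); o=-c["R"].T@c["t"]
    return o,d/np.linalg.norm(d)
def onplane(c,uv,p,n):
    o,d=ray(c,uv); return o+d*(np.dot(np.subtract(p,o),n)/np.dot(d,n))
def onz(c,uv,z): return onplane(c,uv,[0,0,z],[0,0,1.])
def tri(c1,u1,c2,u2):
    o1,d1=ray(c1,u1);o2,d2=ray(c2,u2)
    s=np.linalg.lstsq(np.c_[d1,-d2],o2-o1,rcond=None)[0]
    a=o1+d1*s[0];b=o2+d2*s[1]; return (a+b)/2,np.linalg.norm(a-b)
def ells(im,box,thr,mn=30):
    x0,y0,x1,y1=box; g=cv2.cvtColor(im[y0:y1,x0:x1],cv2.COLOR_BGR2GRAY)
    g=cv2.resize(g,None,fx=4,fy=4,interpolation=cv2.INTER_CUBIC)
    cs,h=cv2.findContours((g>thr).astype(np.uint8),cv2.RETR_CCOMP,cv2.CHAIN_APPROX_NONE)
    out=[]
    for c,hh in zip(cs,h[0]):
        if len(c)<20 or cv2.contourArea(c)<mn*16: continue
        (cx,cy),(a,b),t=cv2.fitEllipse(c)
        out.append(((cx+.5)/4-.5+x0,(cy+.5)/4-.5+y0,a/4,b/4,cv2.contourArea(c)/16,hh[3]>=0))
    return out
E
python3 - <<'E'
from h import *
for n,bs in(("top",[(405,140,475,260),(235,190,305,275)]),("scene",[(205,178,255,255),(335,170,395,215)])):
    im=cv2.imread(f"pics/{n}0.png")
    for b in bs:
        print(n,b)
        for e in ells(im,b,120): print("  ",np.round(e,1))
im=cv2.imread("pics/top0.png");im2=cv2.imread("pics/scene0.png")
a=cv2.resize(im[130:280,390:560],(680,600),interpolation=cv2.INTER_CUBIC)
cv2.imwrite("pics/c1.png",a)
E
```

```text
top (405, 140, 475, 260)
   [454.5 234.1  25.   26.  497.7   0. ]
   [454.9 234.   13.6  14.5 154.5   1. ]
   [ 415.   238.6   22.6   98.9 1130.9    0. ]
   [465.6 173.7   2.7  26.7  45.5   0. ]
   [464.4 163.8   2.7  32.4  53.8   0. ]
   [422.3 215.4   3.6 194.  351.5   0. ]
   [428.6 164.1  20.8  22.5 355.5   0. ]
   [429.1 164.    9.2  10.4  74.7   1. ]
top (235, 190, 305, 275)
   [300.6 216.6  90.5 155.7 550.4   0. ]
   [ 271.1  236.9   39.6   40.2 1249.5    0. ]
scene (205, 178, 255, 255)
   [238.4 241.8  14.4  18.2 196.4   0. ]
   [238.1 241.7   6.6   9.1  46.8   1. ]
   [222.5 192.2  13.7  20.  206.5   0. ]
   [222.2 192.2   7.7  11.6  69.6   1. ]
   [247.2 200.6  14.2  67.6 431.9   0. ]
scene (335, 170, 395, 215)
   [362.5 191.1  25.6  30.  604.2   0. ]
   [368.5 178.4  20.4  65.  440.4   0. ]
```

View pics/c1.png

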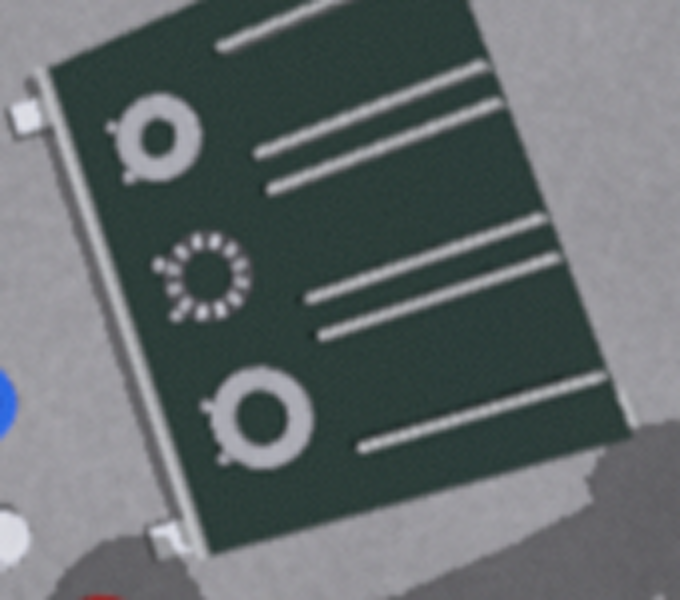

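The crop shows the large ring with the large bore (housing) in the lane at (454,234). The cage is in the middle lane at (441,199), and the small-bore ring (shaft) is at (429,164). Each has two pins on its left (downhill) side.

```bash
cat >> h.py <<'E'
def rackframe(yaw):
    X=np.array([np.cos(yaw),np.sin(yaw),0]);Y=np.array([-X[1],X[0],0]);Z=np.array([0,0,1.])
    s,c=np.sin(np.radians(35)),np.cos(np.radians(35))
    return X,Y,-s*X+c*Z,c*X+s*Z   # X,Y,normal,upslope
E
python3 - <<'E'
from h import *
from scipy.spatial.transform import Rotation as Ro
T=camera_info("top");S=camera_info("scene")
ph,e=tri(T,(454.8,234.0),S,(222.3,192.2));print("H",ph,e)
ps,e=tri(T,(429,164),S,(238.2,241.75));print("S",ps,e)
# iterate: yaw from H,S ; plane at z
d=(ps-ph)[:2];yaw=np.arctan2(d[1],d[0])
# rack +y ? uphill is -world y ; Y = Z x X
yaw=yaw-np.pi/2
for k in range(10):
    X,Y,n,u=rackframe(yaw)
    p0=(ph+ps)/2; p0[2]=115; 
    # a point on sheet top plane: 115 high at pick line, disc top face 8 along n
    # pick-line point unknown: use self-consistent disc with 0 upslope offset
    H=onz(T,(454.8,234.0),115+8*n[2]);Sx=onz(T,(429,164),115+8*n[2]);C=onz(T,(441.3,198.8),115+8*n[2])
    d=(Sx-H)[:2];break
print("yaw",np.degrees(yaw),"top on z:",H,C,Sx,np.linalg.norm(d))
print(onz(S,(222.3,192.2),121.5),onz(S,(238.2,241.75),121.5))
# guides direction & low edge from top pic crop: low edge pts (45,72)->(205,552); upper edge (470,0)->(632,430) in crop
for z,a,b in((73.7,(45,72),(205,552)),(235,(470,0),(632,430))):
    P=[onz(T,(390+q[0]/4,130+q[1]/4),z) for q in(a,b)];v=P[0]-P[1];print(P,np.degrees(np.arctan2(v[1],v[0])),np.linalg.norm(v))
print("plate",onz(T,(271.1,236.9),65),onz(S,(362.5,191.1),65),tri(T,(271.1,236.9),S,(362.5,191.1)))
E
```

```text
H [ 478.83  -232.702  115.885] 2.0631201222472213
S [ 671.729 -177.319  113.182] 1.8813105796588734
yaw -73.98069400613288 top on z: [ 478.22  -230.099  121.553] [ 573.194 -201.09   121.553] [ 669.559 -174.449  121.553] 199.26805502140456
[ 482.271 -232.43   121.5  ] [ 675.63 -176.7   121.5 ]
[array([ 730.457, -110.326,   73.7  ]), array([ 392.382, -200.1  ,   73.7  ])] 14.871248987191107 349.7918383109121
[array([ 722.224, -348.47 ,  235.   ]), array([ 452.145, -420.081,  235.   ])] 14.850117621464555 279.41163796997324
plate [488.24  259.705  65.   ] [493.758 257.046  65.   ] (array([489.009, 259.465,  57.201]), np.float64(2.1109916431079414))
```

```bash
cat >> h.py <<'E'
from scipy.spatial.transform import Rotation as Ro
YAW=np.radians(-74.9)
def Rrack():
    X,Y,n,u=rackframe(YAW); return Ro.from_matrix(np.c_[u,-Y,-n])  # tool x upslope, y = -rackY, z into sheet
def Rdown(h): # tool x heading h deg, pointing down
    h=np.radians(h);x=np.array([np.cos(h),np.sin(h),0]);z=np.array([0,0,-1.]);return Ro.from_matrix(np.c_[x,np.cross(z,x),z])
def plan(p,R,N=None,start=None,show=True):
    if start is None:
        s=monitor.read_state();p0,R0=s["position"],Ro.from_quat(s["ee_rot"])
    else: p0,R0=start
    rv=(R0.inv()*R).as_rotvec();L=np.linalg.norm(np.subtract(p,p0))
    N=N or int(np.ceil(max(np.linalg.norm(rv)/.145,L/48,1)))
    st=np.round(rv/N,4);Rc=R0;pc=np.array(p0,float)
    for i in range(N):
        g=p0+(np.array(p)-p0)*(i+1)/N
        d=np.round(Rc.inv().apply(g-pc),1);pc=pc+Rc.apply(d);Rc=Rc*Ro.from_rotvec(st)
        if show: print([d.tolist(),st.tolist()])
    return pc,Rc
E
python3 - <<'E'
from h import *
X,Y,n,u=rackframe(YAW)
w=camera_info("wrist");s=monitor.read_state();R=Ro.from_quat(s["ee_rot"]).as_matrix()
print("cam in tool",R.T@(-w["R"].T@w["t"]-s["position"]),"axes",R.T@w["R"].T,w["intrinsics"][0,0])
H=np.array([480,-231,121.5])
plan(H+150*n,Rrack())
E
```

```text
cam in tool [  70.577    0.516 -143.103] axes [[ 0.    -0.96  -0.278]
 [ 1.     0.     0.   ]
 [-0.    -0.278  0.96 ]] 283.99827598688023
[[-33.6, 30.3, -1.1], [0.0401, 0.04, -0.1266]]
[[-37.1, 25.7, -3.7], [0.0401, 0.04, -0.1266]]
[[-39.8, 20.6, -6.1], [0.0401, 0.04, -0.1266]]
[[-41.9, 15.1, -8.5], [0.0401, 0.04, -0.1266]]
[[-42.9, 9.4, -10.6], [0.0401, 0.04, -0.1266]]
[[-43.4, 3.5, -12.7], [0.0401, 0.04, -0.1266]]
[[-42.8, -2.6, -14.4], [0.0401, 0.04, -0.1266]]
[[-41.5, -8.5, -15.9], [0.0401, 0.04, -0.1266]]
[[-39.4, -14.3, -17.0], [0.0401, 0.04, -0.1266]]
[[-36.6, -19.8, -17.9], [0.0401, 0.04, -0.1266]]
[[-33.0, -25.0, -18.3], [0.0401, 0.04, -0.1266]]
[[-28.8, -29.6, -18.6], [0.0401, 0.04, -0.1266]]
```

Request:
{"op": "send_rows", "data": {"series": [[[-33.6, 30.3, -1.1], [0.04, 0.04, -0.1266], 85], [[-37.1, 25.7, -3.7], [0.04, 0.04, -0.1266], 85], [[-39.8, 20.6, -6.1], [0.04, 0.04, -0.1266], 85], [[-41.9, 15.1, -8.5], [0.04, 0.04, -0.1266], 85], [[-42.9, 9.4, -10.6], [0.04, 0.04, -0.1266], 85], [[-43.4, 3.5, -12.7], [0.04, 0.04, -0.1266], 85]]}}

```text
clock: 0.7
position: [310.3, -374.2, 238.0]
ee_rot: [-0.487, 0.857, -0.132, -0.101]
contact_force: [1.6, -0.1, -0.2]
gripper_width: 84.9
grasp_force: 0.0
```

Request:
{"op": "send_rows", "data": {"series": [[[-42.8, -2.6, -14.4], [0.04, 0.04, -0.1266], 85], [[-41.5, -8.5, -15.9], [0.04, 0.04, -0.1266], 85], [[-39.4, -14.3, -17], [0.04, 0.04, -0.1266], 85], [[-36.6, -19.8, -17.9], [0.04, 0.04, -0.1266], 85], [[-33, -25, -18.3], [0.04, 0.04, -0.1266], 85], [[-28.8, -29.6, -18.6], [0.04, 0.04, -0.1266], 85], [[0, 0, 0], [0, 0, 0], 85]]}}

```text
clock: 1.4
position: [460.3, -144.4, 244.6]
ee_rot: [0.76, -0.575, 0.241, 0.183]
contact_force: [-0.1, -0.4, 0.7]
gripper_width: 84.8
grasp_force: 0.0
```

```bash
python3 - <<'E'
from h import *
s=monitor.read_state();w=camera_info("wrist");im=get_image("wrist");cv2.imwrite("pics/w1.png",im[:,:,::-1])
np.savez("pics/w1.npz",p=s["position"],q=s["ee_rot"],R=w["R"],t=w["t"],intrinsics=w["intrinsics"])
print(s["position"],s["joints"],s["clock"],Rrack().as_quat(),s["ee_rot"])
for e in ells(im[:,:,::-1].copy(),(0,0,640,400),120,200): print(np.round(e,1))
E
```

```text
[ 460.283 -144.43   244.619] [ 0.325  0.057 -0.779  0.789 -0.945 -0.595] 1.4 [ 0.757 -0.58   0.239  0.183] [ 0.76  -0.575  0.241  0.183]
[ 483.8  383.5   43.1   53.6 1453.4    0. ]
[ 150.4  383.4   43.    54.7 1475.3    0. ]
[258.4 334.8  13.   26.4 238.4   0. ]
[ 226.8  192.2   53.6   57.9 2380.3    0. ]
[227.5 191.2  31.5  35.  865.6   1. ]
[ 134.8  191.9   53.9   60.8 2484.     0. ]
[134.5 190.3  19.6  27.7 417.1   1. ]
[ 321.   190.1   62.5   64.9 3114.2    0. ]
[321.1 188.9  32.4  34.5 877.    1. ]
[   368.2    184.7    347.7    792.2 119150.4      0. ]
[ 332.6   12.7   32.1   60.6 1261.9    0. ]
[281.8  55.1   7.8 264.9 990.2   0. ]
[ 254.1   58.2    7.9  258.4 1009.8    0. ]
[171.1  57.6   7.7 252.5 974.9   0. ]
[143.7  58.1   7.6 258.3 968.7   0. ]
[ 61.2  58.    7.5 257.9 964.7   0. ]
[ 13.7  14.2  29.   35.2 728.1   0. ]
```

View pics/w1.png

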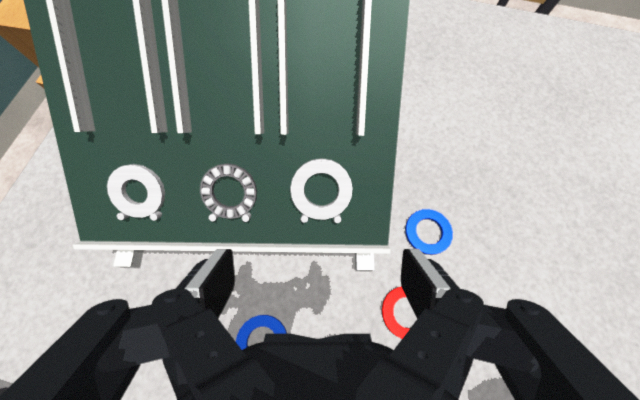

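The wrist view shows the housing at (321,189), the cage at (227,191) and the shaft washer at (134,190), with pins below them. The open finger pads are symmetric about column 317.

```bash
cat >> h.py <<'E'
# nominal wrist camera in tool frame
def camtool():
    w=camera_info("wrist");s=monitor.read_state();R=Ro.from_quat(s["ee_rot"])
    return dict(intrinsics=w["intrinsics"],R=w["R"]@R.as_matrix(),t=w["R"]@s["position"]+w["t"])
E
python3 - <<'E'
from h import *
from scipy.optimize import brentq
c=camtool();s=monitor.read_state();R=Ro.from_quat(s["ee_rot"])
print((Rrack().inv()*R).as_rotvec())
pts=dict(H=(321.05,189.3),C=(227.2,191.4),S=(134.6,190.8))
A=R.as_matrix();X,Y,n,u=rackframe(YAW)
nt=A.T@n
f=lambda D:np.linalg.norm(onplane(c,pts["H"],[0,0,D],nt)-onplane(c,pts["S"],[0,0,D],nt))-200
D=brentq(f,50,300);print("D",D)
for k,v in pts.items():
    q=onplane(c,v,[0,0,D],nt);print(k,q,s["position"]+A@q)
print([np.round(onplane(c,v,[0,0,D],nt),1) for v in((75,246),(388,249))])
E
```

```text
[ 0.001  0.002 -0.005]
D 152.43539186188542
H [ -0.838   3.97  152.429] [ 477.511 -231.268  119.116]
C [ -3.167 -96.702 152.537] [ 574.086 -202.794  117.482]
S [  -2.52  -196.023  152.649] [ 670.009 -177.026  117.559]
[array([ -67. , -275.3,  152.6]), array([-70.6,  80.4, 152.2])]
```

Request:
{"op": "send_rows", "data": {"series": [[[-0.2, 1, 40], [0, 0, 0.0025], 85], [[-0.2, 1, 40], [0, 0, 0.0025], 85], [[-0.2, 1, 35], [0, 0, 0], 85], [[-0.2, 1, 25], [0, 0, 0], 85], [[0, 0, 15], [0, 0, 0], 85], [[0, 0, 9], [0, 0, 0], 85], [[0, 0, 0], [0, 0, 0], 70], [[0, 0, 0], [0, 0, 0], 67]]}}

```text
clock: 2.25
position: [480.5, -240.3, 111.8]
ee_rot: [0.755, -0.582, 0.241, 0.181]
contact_force: [4.1, -1.2, 1.0]
gripper_width: 67.2
grasp_force: 2.3
```

Request:
{"op": "send_rows", "data": {"series": [[[0, 0, 0], [0, 0, 0], 66.5], [[0, 0, 0], [0, 0, 0], 65.8], [[0, 0, 0], [0, 0, 0], 65.5], [[0, 0, 0], [0, 0, 0], 65.5]]}}

```text
clock: 2.65
position: [480.9, -239.9, 112.6]
ee_rot: [0.755, -0.582, 0.242, 0.181]
contact_force: [6.0, -1.1, 0.8]
gripper_width: 65.6
grasp_force: 2.7
```

```bash
python3 - <<'E'
from h import *
s=monitor.read_state();print(s["position"],s["gripper_width"],s["grasp_force"],s["contact_force"])
im=get_image("wrist");cv2.imwrite("pics/w2.png",im[:,:,::-1]);print(monitor.read_state()["grasp_force"])
for e in ells(im[:,:,::-1].copy(),(200,150,440,400),120,200): print(np.round(e,1))
E
```

```text
[ 480.905 -239.87   112.574] 65.56153489725635 2.7041930705308914 [ 5.954 -1.137  0.804]
2.7016816288232803
[403.4 266.9  13.1  58.8 452.7   0. ]
[230.8 267.6  13.4  59.6 458.4   0. ]
[  316.3   269.2   126.    128.6 12366.2     0. ]
[ 317.1  267.    57.3   72.4 3249.3    1. ]
```

View pics/w2.png

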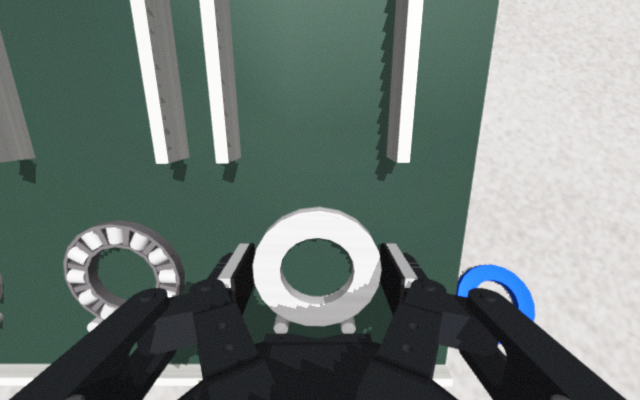

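The housing washer is between the pads (253 to 381), against its pins at (281,327) and (347,327). I close in small steps to learn how force follows the commanded opening.

Request:
{"op": "send_rows", "data": {"series": [[[0, 0, 0], [0, 0, 0], 65], [[0, 0, 0], [0, 0, 0], 65]]}}

```text
clock: 2.9
position: [481.1, -239.8, 112.6]
ee_rot: [0.755, -0.582, 0.242, 0.181]
contact_force: [6.3, -0.7, 1.6]
gripper_width: 65.4
grasp_force: 3.5
```

Request:
{"op": "send_rows", "data": {"series": [[[0, 0, 0], [0, 0, 0], 63], [[0, 0, 0], [0, 0, 0], 63]]}}

```text
clock: 3.1
position: [481.1, -239.6, 112.9]
ee_rot: [0.755, -0.581, 0.243, 0.181]
contact_force: [5.0, 2.4, 5.0]
gripper_width: 63.5
grasp_force: 36.1
```

Request:
{"op": "send_rows", "data": {"series": [[[0, 0, 0], [0, 0, 0], 60], [[0, 0, 0], [0, 0, 0], 60], [[0, 0, 0], [0, 0, 0], 60]]}}

```text
clock: 3.4
position: [481.1, -239.4, 113.2]
ee_rot: [0.755, -0.581, 0.243, 0.181]
contact_force: [2.7, 5.0, 9.0]
gripper_width: 62.6
grasp_force: 62.9
```

Request:
{"op": "send_rows", "data": {"series": [[[0, 0, -3], [0, 0, 0], 60], [[0, 0, -10], [0, 0, 0], 60], [[0, 0, -25], [0, 0, 0], 60], [[0, 0, -35], [0, 0, 0], 60], [[0, 0, -40], [0, 0, 0], 60]]}}

```text
clock: 3.9
position: [458.2, -177.0, 201.5]
ee_rot: [0.756, -0.582, 0.237, 0.185]
contact_force: [1.2, -0.7, -0.6]
gripper_width: 62.5
grasp_force: 68.0
```

```bash
python3 - <<'E'
from h import *
a=plan([478,40,205],Rdown(-74.9),6)
print();plan([490,258,125],Rdown(-74.9),6,start=a)
E
```

```text
[[-27.6, -12.4, -20.1], [0.0009, -0.1016, -0.0009]]
[[-29.6, -12.4, -17.1], [0.0009, -0.1016, -0.0009]]
[[-31.0, -12.5, -14.1], [0.0009, -0.1016, -0.0009]]
[[-32.4, -12.5, -10.8], [0.0009, -0.1016, -0.0009]]
[[-33.3, -12.5, -7.5], [0.0009, -0.1016, -0.0009]]
[[-33.8, -12.6, -4.0], [0.0009, -0.1016, -0.0009]]

[[-34.6, -11.4, 13.3], [-0.0001, -0.0, -0.0]]
[[-34.5, -11.4, 13.4], [-0.0001, -0.0, -0.0]]
[[-34.6, -11.4, 13.3], [-0.0001, -0.0, -0.0]]
[[-34.5, -11.4, 13.3], [-0.0001, -0.0, -0.0]]
[[-34.6, -11.4, 13.3], [-0.0001, -0.0, -0.0]]
[[-34.6, -11.4, 13.3], [-0.0001, -0.0, -0.0]]
```

Request:
{"op": "send_rows", "data": {"series": [[[-27.6, -12.4, -20], [0, -0.1016, 0], 60], [[-29.6, -12.4, -17], [0, -0.1016, 0], 60], [[-31, -12.5, -14], [0, -0.1016, 0], 60], [[-32.4, -12.5, -11], [0, -0.1016, 0], 60], [[-33.3, -12.5, -7.5], [0, -0.1016, 0], 60], [[-33.8, -12.6, -4], [0, -0.1016, 0], 60]]}}

```text
clock: 4.5
position: [479.4, 42.0, 205.1]
ee_rot: [0.793, -0.609, -0.001, -0.001]
contact_force: [-0.2, -0.4, -1.3]
gripper_width: 62.6
grasp_force: 67.9
```

Request:
{"op": "send_rows", "data": {"series": [[[-34.5, -11.4, 13.3], [0, 0, 0], 60], [[-34.5, -11.4, 13.3], [0, 0, 0], 60], [[-34.5, -11.4, 13.3], [0, 0, 0], 60], [[-34.5, -11.4, 13.3], [0, 0, 0], 60], [[-34.5, -11.4, 13.3], [0, 0, 0], 60], [[-34.5, -11.4, 13.3], [0, 0, 0], 60], [[0, 0, 0], [0, 0, 0], 60], [[0, 0, 0], [0, 0, 0], 60]]}}

```text
clock: 5.3
position: [492.5, 257.0, 123.9]
ee_rot: [0.793, -0.609, 0.001, 0.002]
contact_force: [-0.2, -0.3, -0.9]
gripper_width: 62.5
grasp_force: 67.9
```

```bash
python3 - <<'E'
from h import *
s=monitor.read_state();print(s["position"],(Rdown(-74.9).inv()*Ro.from_quat(s["ee_rot"])).as_rotvec(),s["joints"],s["gripper_width"],s["grasp_force"],s["contact_force"])
im=get_image("wrist");cv2.imwrite("pics/w3.png",im[:,:,::-1])
for e in ells(im[:,:,::-1].copy(),(150,100,500,400),120,200): print(np.round(e,1))
E
```

```text
[492.464 257.046 123.942] [-0.002  0.004  0.003] [ 0.774  0.371 -0.31   0.003 -0.893 -0.516] 62.46636901414623 67.94267655350268 [-0.204 -0.261 -0.851]
[ 453.6  374.2   35.3   75.5 1871.8    0. ]
[ 181.4  373.9   35.3   72.9 1855.8    0. ]
[235.3 266.7  12.5  51.2 345.1   0. ]
[  319.8   249.2   156.    204.6 22636.5     0. ]
[318.3 264.5  57.6  75.5 536.1   1. ]
[  459.2   197.8    96.3   227.5 14243.2     0. ]
```

View pics/w3.png

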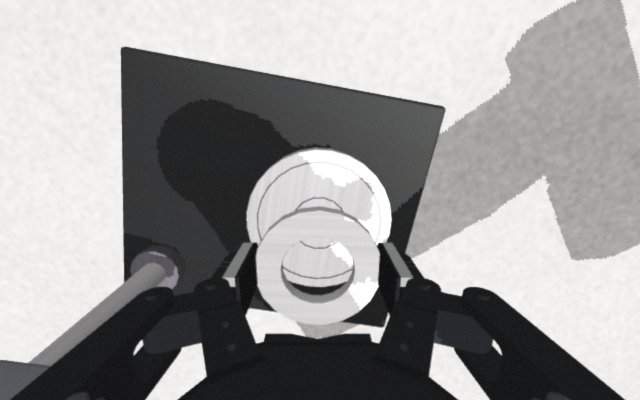

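The wrist view shows the held disc at about (318,266), spanning rows 207 to 326. The plate's outer rim arc is behind it (top at row 148, sides at columns 246 and 391). I fit both circles in the tool frame.

```bash
cat >> h.py <<'E'
from scipy.optimize import brentq,least_squares
def circ(P):
    A=np.c_[2*P[:,:2],np.ones(len(P))];x=np.linalg.lstsq(A,(P[:,:2]**2).sum(1),rcond=None)[0]
    c=x[:2];r=np.sqrt(x[2]+c@c)
    f=least_squares(lambda q:np.hypot(P[:,0]-q[0],P[:,1]-q[1])-q[2],[*c,r],loss="soft_l1",f_scale=.3)
    return f.x,np.sqrt(np.mean(f.fun**2))
def rim(im,c0,r0,r1,angs,sub=0.25,pol=-1):
    # radial strongest gradient; pol=-1: bright inside -> dark outside; first strong one from outside
    g=cv2.GaussianBlur(cv2.cvtColor(im,cv2.COLOR_BGR2GRAY),(3,3),0).astype(np.float32)
    rs=np.arange(r0,r1,sub);out=[]
    for a in np.radians(angs):
        x=(c0[0]+rs*np.cos(a)).astype(np.float32);y=(c0[1]+rs*np.sin(a)).astype(np.float32)
        v=cv2.remap(g,x[None],y[None],cv2.INTER_LINEAR)[0];d=pol*np.gradient(v)
        i=d.argmax()
        if d[i]>3: out.append((x[i],y[i]))
    return np.array(out)
def fitr(c,px,r,lo,hi):
    g=lambda z:circ(np.array([onz(c,p,z) for p in px]))
    z=brentq(lambda z:g(z)[0][2]-r,lo,hi);return z,g(z)
E
python3 - <<'E'
from h import *
c=camtool()
w2=cv2.imread("pics/w2.png");w3=cv2.imread("pics/w3.png")
a=np.r_[200:236:2,236:304:2,304:342:2]
px=rim(w2,(317,267),52,70,a);print(len(px))
for z in(-10.6,): print("disc@",z,circ(np.array([onz(c,p,z) for p in px])))
print(fitr(c,px,33,-40,30))
px=rim(w3,(318.5,220),60,85,np.r_[185:356:2]);print(len(px))
print("plate",fitr(c,px,55,0,120),circ(np.array([onz(c,p,59) for p in px])))
E
```

```text
71
disc@ -10.6 (array([-2.171, -0.172, 31.429]), np.float64(0.38833761784202353))
(-3.977441833468301, (array([-5.779, -0.184, 33.   ]), np.float64(0.4081967265327099)))
86
plate (60.801388133998664, (array([-4.83 ,  0.917, 55.   ]), np.float64(0.2104455722398788))) (array([-4.169,  0.909, 54.514]), np.float64(0.20858607767639203))
```

```bash
python3 - <<'E'
from h import *
c=camtool()
w2=cv2.imread("pics/w2.png");w3=cv2.imread("pics/w3.png")
def cfix(P,r):
    f=least_squares(lambda q:np.hypot(P[:,0]-q[0],P[:,1]-q[1])-r,[0,0],loss="soft_l1",f_scale=.3);return f.x,np.sqrt(np.mean(f.fun**2))
for nm,a in(("up",np.r_[190:351:4]),("all",np.r_[0:360:4])):
  px=rim(w2,(317,267),20,42,a,pol=1)
  for z in(-12,-10.6,-9): 
    P=np.array([onz(c,p,z) for p in px]);print("hole",nm,z,circ(P),cfix(P,19))
g=cv2.cvtColor(w2,cv2.COLOR_BGR2GRAY)
print("col317",[(v,int(g[v,317])) for v in list(range(200,245))+list(range(290,332))])
a=np.r_[28:60:2,85:95:2,120:150:2]
px=rim(w2,(317,267),52,70,a);P=np.array([onz(c,p,-10.6) for p in px]);print("outer low",circ(P),cfix(P,33))
print(onz(c,(317,211.5),-10.6),onz(c,(317,326),-10.6))
E
```

```text
hole up -12 (array([-5.613, -0.351, 19.189]), np.float64(0.12555280925446916)) (array([-5.382, -0.352]), np.float64(0.1345228799619489))
hole up -10.6 (array([-6.421, -0.355, 19.394]), np.float64(0.12689356209558755)) (array([-5.943, -0.354]), np.float64(0.16291360493984797))
hole up -9 (array([-7.344, -0.36 , 19.628]), np.float64(0.12842585753883035)) (array([-6.589, -0.356]), np.float64(0.20919845330983444))
hole all -12 (array([-3.958, -0.146, 18.003]), np.float64(1.3734688881917565)) (array([-5.119, -0.301]), np.float64(2.0326366436646883))
hole all -10.6 (array([-4.755, -0.148, 18.199]), np.float64(1.389318932922407)) (array([-5.706, -0.286]), np.float64(1.877523057473938))
hole all -9 (array([-5.665, -0.151, 18.424]), np.float64(1.4074842839834307)) (array([-6.35 , -0.251]), np.float64(1.7118288424280033))
col317 [(200, 90), (201, 86), (202, 89), (203, 88), (204, 86), (205, 90), (206, 112), (207, 157), (208, 186), (209, 190), (210, 198), (211, 233), (212, 249), (213, 244), (214, 243), (215, 244), (216, 246), (217, 247), (218, 247), (219, 245), (220, 243), (221, 244), (222, 243)
[... 239 characters left out ...]
243, 82), (244, 84), (290, 83), (291, 83), (292, 84), (293, 82), (294, 84), (295, 98), (296, 143), (297, 178), (298, 184), (299, 186), (300, 187), (301, 190), (302, 192), (303, 201), (304, 231), (305, 245), (306, 234), (307, 187), (308, 182), (309, 180), (310, 178), (311, 178), (312, 178), (313, 175), (314, 178), (315, 182), (316, 184), (317, 181), (318, 178), (319, 180), (320, 176), (321, 176), (322, 176), (323, 175), (324, 170), (325, 151), (326, 83), (327, 52), (328, 52), (329, 53), (330, 51), (331, 52)]
outer low (array([-6.047, -0.464, 33.675]), np.float64(0.19654248703593305)) (array([-6.935, -0.424]), np.float64(0.24189411735580066))
[ 26.927  -0.162 -10.6  ] [-39.983  -0.171 -10.6  ]
```

```bash
python3 - <<'E'
from h import *
c=camtool()
w3=cv2.imread("pics/w3.png");g=cv2.cvtColor(w3,cv2.COLOR_BGR2GRAY)
print("col318",[(v,int(g[v,318])) for v in list(range(143,175))+list(range(190,250,1))])
print("bot",[(v,int(g[v,300])) for v in range(284,330)])
print("row222",[(v,int(g[222,v])) for v in list(range(240,270))+list(range(372,398))])
for v in (152,):print(onz(c,(318,v),59))
E
```

```text
col318 [(143, 69), (144, 65), (145, 39), (146, 37), (147, 74), (148, 121), (149, 164), (150, 240), (151, 255), (152, 255), (153, 255), (154, 255), (155, 255), (156, 255), (157, 255), (158, 255), (159, 255), (160, 255), (161, 254), (162, 232), (163, 253), (164, 255), (165, 255), (166, 255), (167, 255), (168, 255), (169, 255), (170, 255), (171, 255), (172, 255), (173, 255), (174, 254), (190, 227), (191, 225), (192, 223), (193, 226), (194, 224), (195, 225), (196, 214), (197, 178), (198, 159), (199, 217), (200, 224), (201, 221), (202, 223), (203, 220), (204, 221), (205, 213), (206, 182), (207, 142), (208, 135), (209, 141), (210, 173), (211, 216), (212, 214), (213, 211), (214, 215), (215, 218), (216, 220), (217, 221), (218, 218), (219, 215), (220, 216), (221, 215), (222, 213), (223, 217), (224, 215), (225, 217), (226, 215), (227, 213), (228, 215), (229, 218), (230, 219), (231, 221), (232, 218), (233, 220), (234, 219), (235, 214), (236, 210), (237, 214), (238, 216), (239, 218), (240, 216), (241, 217), (242, 216), (243, 215), (244, 215), (245, 214), (246, 203), (247, 164), (248, 152), (249,
[... 546 characters left out ...]
329, 234)]
row222 [(240, 37), (241, 35), (242, 37), (243, 32), (244, 37), (245, 42), (246, 95), (247, 174), (248, 209), (249, 210), (250, 212), (251, 216), (252, 216), (253, 212), (254, 212), (255, 215), (256, 205), (257, 163), (258, 178), (259, 210), (260, 210), (261, 210), (262, 213), (263, 208), (264, 209), (265, 216), (266, 220), (267, 219), (268, 217), (269, 217), (372, 255), (373, 255), (374, 255), (375, 255), (376, 255), (377, 255), (378, 255), (379, 252), (380, 236), (381, 254), (382, 255), (383, 255), (384, 255), (385, 255), (386, 255), (387, 255), (388, 255), (389, 255), (390, 251), (391, 137), (392, 41), (393, 36), (394, 35), (395, 32), (396, 35), (397, 38)]
[48.355  0.456 59.   ]
```

```bash
python3 - <<'E'
from h import *
c=camtool()
w3=cv2.imread("pics/w3.png");g=cv2.cvtColor(w3,cv2.COLOR_BGR2GRAY)
print([(v,int(g[v,318])) for v in range(250,306)])
for z in(59,61):
  X=[onz(c,(318,v),z)[0] for v in(197.7,247.7)];print("inner ring x",np.mean(X),X)
  X=[onz(c,(318,v),z)[0] for v in(149.8,162)];print("rim, outer ring top",X)
  Y=[onz(c,(u,222),z) for u in(257.3,380,246.3,390.8)];print(Y,(Y[0]+Y[1])[1]/2,(Y[2]+Y[3])[1]/2)
E
```

```text
[(250, 212), (251, 212), (252, 213), (253, 212), (254, 210), (255, 211), (256, 212), (257, 212), (258, 213), (259, 213), (260, 213), (261, 213), (262, 211), (263, 215), (264, 214), (265, 213), (266, 212), (267, 217), (268, 216), (269, 214), (270, 213), (271, 213), (272, 215), (273, 214), (274, 214), (275, 214), (276, 212), (277, 189), (278, 149), (279, 204), (280, 215), (281, 216), (282, 217), (283, 214), (284, 216), (285, 211), (286, 178), (287, 73), (288, 35), (289, 33), (290, 33), (291, 37), (292, 35), (293, 35), (294, 62), (295, 107), (296, 126), (297, 132), (298, 136), (299, 134), (300, 138), (301, 139), (302, 155), (303, 193), (304, 217), (305, 213)]
inner ring x -5.15648753906428 [np.float64(14.973644315396896), np.float64(-25.286619393525456)]
rim, outer ring top [np.float64(49.88733748313491), np.float64(41.30593363827019)]
[array([ -4.082, -45.406,  59.   ]), array([-4.057, 47.378, 59.   ]), array([ -4.084, -53.726,  59.   ]), array([-4.055, 55.543, 59.   ])] 0.9863837472371308 0.9089115112927217
inner ring x -5.900707783510903 [np.float64(14.42861951447199), np.float64(-26.230035081493796)]
rim, outer ring top [np.float64(49.687797185034455), np.float64(41.02147702877766)]
[array([ -4.815, -45.855,  61.   ]), array([-4.79 , 47.847, 61.   ]), array([ -4.818, -54.257,  61.   ]), array([-4.788, 56.093, 61.   ])] 0.9959831333958569 0.9177442797009476
```

Request:
{"op": "send_rows", "data": {"series": [[[0.1, 0.6, 18], [0, 0, 0], 60], [[0.1, 0.7, 18], [0, 0, 0], 60], [[0, 0, 12], [0, 0, 0], 60], [[0, 0, 6], [0, 0, 0], 60], [[0, 0, 0], [0, 0, 0], 60], [[0, 0, 0], [0, 0, 0], 60]]}}

```text
clock: 5.95
position: [493.7, 256.7, 72.1]
ee_rot: [0.793, -0.61, 0.002, -0.0]
contact_force: [-0.2, 0.4, -1.3]
gripper_width: 62.9
grasp_force: 67.9
```

```bash
python3 - <<'E'
from h import *
c=camtool();s=monitor.read_state();print(s["position"],(Rdown(-74.9).inv()*Ro.from_quat(s["ee_rot"])).as_rotvec(),s["contact_force"])
im=get_image("wrist")[:,:,::-1].copy();cv2.imwrite("pics/w4.png",im)
cv2.imwrite("pics/w4c.png",cv2.resize(im[170:360,215:425],None,fx=3.1,fy=3.1,interpolation=cv2.INTER_CUBIC))
g=cv2.cvtColor(im,cv2.COLOR_BGR2GRAY)
print([(v,int(g[v,318])) for v in list(range(165,245))+list(range(295,335))])
E
```

```text
[493.661 256.732  72.1  ] [0.003 0.003 0.004] [-0.224  0.406 -1.329]
[(165, 255), (166, 255), (167, 255), (168, 255), (169, 255), (170, 255), (171, 255), (172, 255), (173, 255), (174, 255), (175, 254), (176, 238), (177, 203), (178, 240), (179, 248), (180, 246), (181, 233), (182, 229), (183, 227), (184, 228), (185, 227), (186, 228), (187, 228), (188, 226), (189, 227), (190, 224), (191, 226), (192, 223), (193, 223), (194, 223), (195, 221), (196, 225), (197, 222), (198, 220), (199, 221), (200, 221), (201, 219), (202, 222), (203, 223), (204, 222), (205, 212), (206, 180), (207, 141), (208, 137), (209, 141), (210, 169), (211, 210), (212, 216), (213, 214), (214, 211), (215, 215), (216, 221), (217, 222), (218, 218), (219, 217), (220, 215), (221, 217), (222, 216), (223, 216), (224, 216), (225, 216), (226, 217), (227, 214), (228, 215), (229, 217), (230, 218), (231, 222), (232, 220), (233, 221), (234, 217), (235, 214), (236, 213), (237, 216), (238, 222), (239, 222), (240, 221), (241, 222), (242, 221), (243, 221), (244, 222), (295, 146), (296, 134), (297, 134), (298, 133), (299, 138), (300, 136), (301, 140), (302, 160), (303, 197), (304, 220), (305, 216), (306, 211), (307, 215), (308, 215), (309, 214), (310, 215), (311, 214), (312, 216), (313, 216), (314, 218), (315, 220), (316, 216), (317, 214), (318, 213), (319, 211), (320, 209), (321, 212), (322, 213), (323, 211), (324, 214), (325, 211), (326, 217), (327, 214), (328, 216), (329, 217), (330, 217), (331, 214), (332, 191), (333, 107), (334, 44)]
```

View pics/w4c.png

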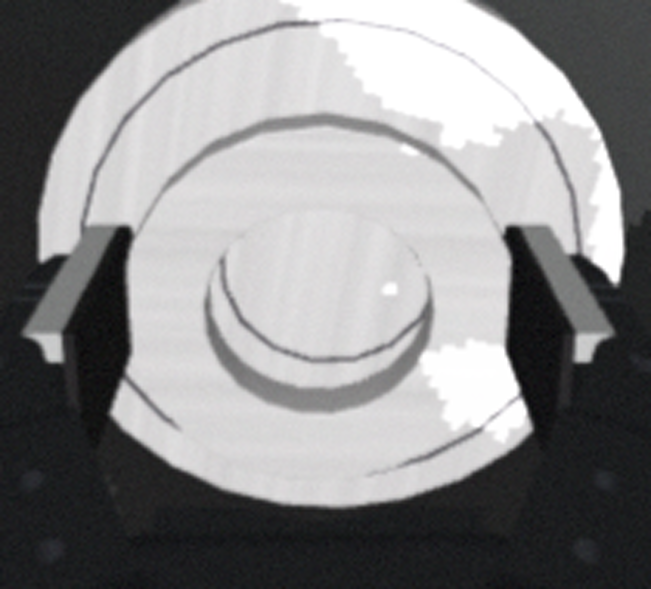

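The crop shows the outer ring around the held disc: top at (320,176.7), left at (242,241), right at (401.5,247), bottom arcs at (255,293) to (272,308) and (333,323) to (383,300). The disc's top edge is at row 210. I fit the ring from these points.

```bash
python3 - <<'E'
from h import *
c=camtool();im=cv2.imread("pics/w4.png")
cr=[(83,220),(95,170),(125,118),(170,73),(230,37),(325,20),(400,30),(470,62),(530,115),(567,180),(578,240),(125,380),(150,405),(178,428),(400,467),(440,453),(480,433),(520,403)]
px=[((x+.5)/3.1-.5+215,(y+.5)/3.1-.5+170) for x,y in cr]
for z in(6.5,7.5,8.5): print(z,circ(np.array([onz(c,p,z) for p in px])))
px=rim(im,(320,251),80,105,np.r_[205:336:2]);pb=rim(im,(320,251),70,90,np.r_[60:121:3])
for z in(6.5,7.5,8.5):print("rim",z,circ(np.array([onz(c,p,z) for p in np.r_[px,pb]])))
px=rim(im,(319,267),20,42,np.r_[190:351:4],pol=1);print(len(px))
g=cv2.cvtColor(im,cv2.COLOR_BGR2GRAY)
# disc: lower edge of hole rim at col 318 (302.6), top face edge 210.2
for z in(-12,-11):print("disc",z,onz(c,(318,210.2),z),onz(c,(318,302.6),z),"-> centre x",onz(c,(318,210.2),z)[0]-33,onz(c,(318,302.6),z)[0]+19)
# disc sides from crop: left 130, right 508 at y~255
print([onz(c,((x+.5)/3.1-.5+215,257.),-12)[1] for x in(130,508)])
print([onz(c,((x+.5)/3.1-.5+215,(315+.5)/3.1+169.5),-12)[1] for x in(207,433)])
E
```

```text
6.5 (array([-5.54 ,  2.123, 46.604]), np.float64(0.376294243113868))
7.5 (array([-6.045,  2.136, 46.915]), np.float64(0.37886737208793114))
8.5 (array([-6.55 ,  2.15 , 47.227]), np.float64(0.38144067257953773))
rim 6.5 (array([-4.775,  2.085, 54.606]), np.float64(0.5217555688831311))
rim 7.5 (array([-5.276,  2.099, 54.971]), np.float64(0.5253517369342459))
rim 8.5 (array([-5.776,  2.113, 55.336]), np.float64(0.5289484859709037))
6
disc -12 [ 28.065   0.335 -12.   ] [-23.864   0.376 -12.   ] -> centre x -4.93525388407037 -4.8643598094017335
disc -11 [ 27.744   0.337 -11.   ] [-24.581   0.379 -11.   ] -> centre x -5.255637068516947 -5.580842359282514
[np.float64(-30.90503242357225), np.float64(31.16551044976052)]
[np.float64(-18.544182089741962), np.float64(19.14792676967059)]
```

Request:
{"op": "send_rows", "data": {"series": [[[-0.3, 1, 0], [0, 0, 0], 60], [[-0.2, 0.9, 0], [0, 0, 0], 60], [[0, 0, 4], [0, 0, 0], 60], [[0, 0, 3], [0, 0, 0], 60], [[0, 0, 0], [0, 0, 0], 60], [[0, 0, 0], [0, 0, 0], 60]]}}

```text
clock: 6.6
position: [491.2, 256.6, 64.2]
ee_rot: [0.793, -0.61, 0.002, 0.0]
contact_force: [0.3, 0.5, -1.8]
gripper_width: 62.4
grasp_force: 67.9
```

```bash
python3 - <<'E'
from h import *
c=camtool();s=monitor.read_state();print(s["position"],(Rdown(-74.9).inv()*Ro.from_quat(s["ee_rot"])).as_rotvec(),s["contact_force"])
R=Ro.from_quat(s["ee_rot"]);print("moved in tool",R.inv().apply(s["position"]-[493.661,256.732,72.1]))
im=get_image("wrist")[:,:,::-1].copy();cv2.imwrite("pics/w5.png",im)
px=rim(im,(320,254),80,108,np.r_[205:336:2]);pb=rim(im,(320,251),70,92,np.r_[60:121:3])
z=s["position"][2]-65
for q in(z-.5,z+.5):print("rim",q,circ(np.array([onz(c,p,q) for p in np.r_[px,pb]])))
g=cv2.cvtColor(im,cv2.COLOR_BGR2GRAY)
print([(v,int(g[v,318])) for v in list(range(172,190))+list(range(200,214))+list(range(298,306))+list(range(325,342))])
print([(v,int(g[245,v])) for v in list(range(220,250))+list(range(390,420))])
E
```

```text
[491.224 256.631  64.231] [0.002 0.003 0.004] [ 0.344  0.501 -1.779]
moved in tool [-0.555  2.396  7.863]
rim -1.269224020619248 (array([-2.596, -0.385, 53.344]), np.float64(1.029148044946173))
rim -0.269224020619248 (array([-3.108, -0.388, 53.72 ]), np.float64(1.0364230137823798))
[(172, 255), (173, 255), (174, 255), (175, 255), (176, 255), (177, 254), (178, 205), (179, 242), (180, 253), (181, 233), (182, 222), (183, 222), (184, 225), (185, 223), (186, 223), (187, 222), (188, 223), (189, 221), (200, 226), (201, 226), (202, 226), (203, 225), (204, 227), (205, 216), (206, 185), (207, 143), (208, 136), (209, 140), (210, 168), (211, 212), (212, 217), (213, 214), (298, 136), (299, 137), (300, 135), (301, 139), (302, 158), (303, 196), (304, 219), (305, 218), (325, 216), (326, 218), (327, 219), (328, 216), (329, 203), (330, 162), (331, 126), (332, 176), (333, 212), (334, 216), (335, 216), (336, 215), (337, 200), (338, 144), (339, 51), (340, 26), (341, 29)]
[(220, 213), (221, 211), (222, 209), (223, 210), (224, 214), (225, 215), (226, 214), (227, 216), (228, 218), (229, 213), (230, 215), (231, 214), (232, 194), (233, 127), (234, 151), (235, 215), (236, 216), (237, 217), (238, 213), (239, 211), (240, 202), (241, 170), (242, 132), (243, 129), (244, 125), (245, 127), (246, 124), (247, 122), (248, 122), (249, 122), (390, 125), (391, 125), (392, 129), (393, 160), (394, 204), (395, 218), (396, 218), (397, 217), (398, 209), (399, 170), (400, 129), (401, 176), (402, 212), (403, 217), (404, 218), (405, 218), (406, 219), (407, 217), (408, 219), (409, 218), (410, 220), (411, 220), (412, 219), (413, 219), (414, 228), (415, 223), (416, 97), (417, 64), (418, 65), (419, 62)]
```

```bash
python3 - <<'E'
from h import *
c=camtool()
for z in(-1.5,-.8,0):
  y=[onz(c,(u,245),z)[1] for u in(233.5,400)];x=[onz(c,(318,v),z)[0] for v in(178.1,331)]
  print(z,"y",np.mean(y),np.ptp(y)/2,"x",np.mean(x),np.ptp(x)/2)
print("disc y",[np.mean([onz(c,(u,245),z)[1] for u in(240.9,393.2)]) for z in(-20,-10)])
E
```

```text
-1.5 y -0.3112108192535459 45.18852053003322 x -4.652447610853184 46.423765975373
-0.8 y -0.31285475664741114 45.41189826976576 x -5.021816888550607 46.653249830826056
0 y -0.31473354224040406 45.66718711517437 x -5.443953205919101 46.915517094200965
disc y [np.float64(-0.12533365423760046), np.float64(-0.13724889126321216)]
```

Request:
{"op": "send_rows", "data": {"series": [[[0, 0, 1], [0, 0, 0], 60], [[0, 0, 0.7], [0, 0, 0], 60], [[0, 0, 0], [0, 0, 0], 60]]}}

```text
clock: 6.95
position: [491.2, 256.6, 62.6]
ee_rot: [0.793, -0.61, 0.002, 0.0]
contact_force: [0.1, 0.5, -1.2]
gripper_width: 62.5
grasp_force: 67.9
```

Request:
{"op": "send_rows", "data": {"series": [[[0, 0, 0.5], [0, 0, 0], 60], [[0, 0, 0], [0, 0, 0], 60]]}}

```text
clock: 7.15
position: [491.3, 256.7, 62.2]
ee_rot: [0.793, -0.61, 0.002, 0.0]
contact_force: [-0.2, -0.1, -0.3]
gripper_width: 62.5
grasp_force: 67.9
```

Request:
{"op": "send_rows", "data": {"series": [[[0, 0, 0.4], [0, 0, 0], 60], [[0, 0, 0], [0, 0, 0], 60]]}}

```text
clock: 7.35
position: [491.3, 256.7, 61.8]
ee_rot: [0.793, -0.61, 0.002, 0.0]
contact_force: [0.9, 0.1, -2.3]
gripper_width: 62.2
grasp_force: 67.9
```

Noise is about 1 N and there is no contact yet, so I continue in small steps.

Request:
{"op": "send_rows", "data": {"series": [[[0, 0, 0.4], [0, 0, 0], 60], [[0, 0, 0], [0, 0, 0], 60]]}}

```text
clock: 7.55
position: [491.3, 256.6, 61.4]
ee_rot: [0.793, -0.61, 0.002, 0.0]
contact_force: [-0.0, -0.1, -0.0]
gripper_width: 62.2
grasp_force: 67.9
```

Request:
{"op": "send_rows", "data": {"series": [[[0, 0, 0.4], [0, 0, 0], 60], [[0, 0, 0], [0, 0, 0], 60]]}}

```text
clock: 7.75
position: [491.2, 256.6, 61.0]
ee_rot: [0.793, -0.61, 0.002, 0.0]
contact_force: [0.7, -0.0, -1.6]
gripper_width: 62.6
grasp_force: 67.9
```

Request:
{"op": "send_rows", "data": {"series": [[[0, 0, 0.4], [0, 0, 0], 60], [[0, 0, 0], [0, 0, 0], 60]]}}

```text
clock: 7.95
position: [491.3, 256.7, 60.7]
ee_rot: [0.793, -0.61, 0.002, 0.0]
contact_force: [1.0, -0.5, -1.3]
gripper_width: 62.3
grasp_force: 67.9
```

Request:
{"op": "send_rows", "data": {"series": [[[0, 0, 0.4], [0, 0, 0], 60], [[0, 0, 0], [0, 0, 0], 60]]}}

```text
clock: 8.15
position: [491.3, 256.7, 60.5]
ee_rot: [0.793, -0.61, 0.002, 0.0]
contact_force: [-0.5, 0.2, 0.6]
gripper_width: 62.8
grasp_force: 68.2
```

Request:
{"op": "send_rows", "data": {"series": [[[0, 0, 0.4], [0, 0, 0], 60], [[0, 0, 0], [0, 0, 0], 60]]}}

```text
clock: 8.35
position: [491.3, 256.7, 60.5]
ee_rot: [0.793, -0.609, 0.002, -0.0]
contact_force: [-2.0, -0.5, 5.9]
gripper_width: 62.4
grasp_force: 68.6
```

Request:
{"op": "send_rows", "data": {"series": [[[0, 0, 0.3], [0, 0, 0], 60], [[0, 0, 0], [0, 0, 0], 60]]}}

```text
clock: 8.55
position: [491.3, 256.7, 60.5]
ee_rot: [0.793, -0.609, 0.002, 0.0]
contact_force: [-2.8, -1.0, 6.3]
gripper_width: 62.3
grasp_force: 68.8
```

Request:
{"op": "send_rows", "data": {"series": [[[0, 0, -0.5], [0, 0, 0], 62], [[0, 0, 0], [0, 0, 0], 65], [[0, 0, 0], [0, 0, 0], 68], [[0, 0, 0], [0, 0, 0], 74], [[0, 0, 0], [0, 0, 0], 84]]}}

```text
clock: 9.05
position: [491.4, 256.7, 59.9]
ee_rot: [0.793, -0.61, 0.002, 0.0]
contact_force: [-0.2, 0.6, -0.5]
gripper_width: 83.3
grasp_force: 0.0
```

Request:
{"op": "send_rows", "data": {"series": [[[0, 0, -5], [0, 0, 0], 85], [[0, 0, -20], [0, 0, 0], 85], [[0, 0, -30], [0, 0, 0], 85], [[0, 0, -30], [0, 0, 0], 85], [[0, 0, -15], [0, 0, 0], 85], [[0, 0, 0], [0, 0, 0], 85], [[0, 0, 0], [0, 0, 0], 85]]}}

```text
clock: 9.75
position: [490.6, 256.7, 159.8]
ee_rot: [0.793, -0.61, 0.002, 0.0]
contact_force: [-0.7, 0.3, -0.2]
gripper_width: 84.9
grasp_force: 0.0
```

```bash
python3 - <<'E'
from h import *
c=camtool();s=monitor.read_state();print(s["position"],(Rdown(-74.9).inv()*Ro.from_quat(s["ee_rot"])).as_rotvec())
im=get_image("wrist")[:,:,::-1].copy();cv2.imwrite("pics/w6.png",im)
zp=s["position"][2]-65
ij=c["intrinsics"]@(c["R"]@np.array([-5,0,zp])+c["t"]);u,v=ij[:2]/ij[2];print(u,v)
x0,y0=int(u)-85,int(v)-75
cv2.imwrite("pics/w6c.png",cv2.resize(im[y0:y0+150,x0:x0+170],None,fx=4,fy=4,interpolation=cv2.INTER_CUBIC));print(x0,y0)
E
```

```text
[490.58  256.716 159.763] [0.002 0.003 0.004]
317.35876549178255 208.92836125588997
232 133
```

View pics/w6c.png

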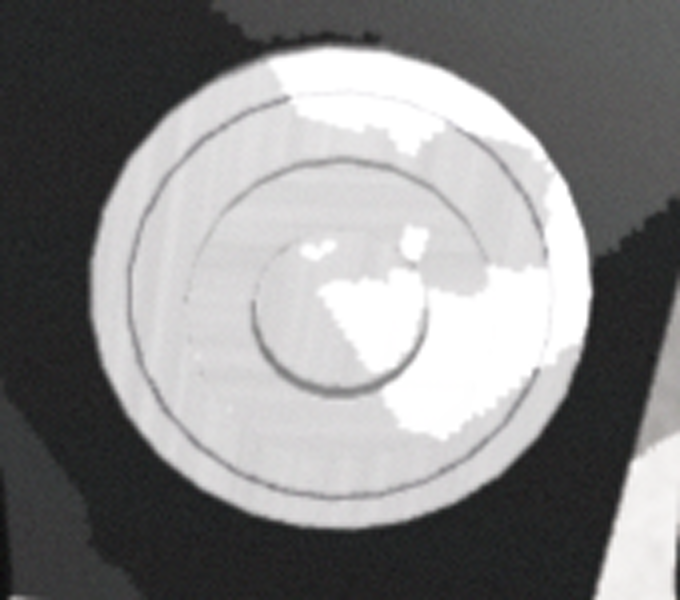

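The housing washer lies on the plate. In the crop the ring runs from 129 to 550 (columns) and 92 to 496 (rows), the bore from 253 to 428 with its lower top-rim edge at row 397, and the face's upper edge is near row 164.

```bash
python3 - <<'E'
from h import *
c=camtool();zp=94.8
P=lambda x,y,z:onz(c,((x+.5)/4-.5+232,(y+.5)/4-.5+133),z)
print("ring",np.mean([P(129,290,zp)[1],P(550,290,zp)[1]]),np.mean([P(340,92,zp)[0],P(340,496,zp)[0]]),np.ptp([P(129,290,zp)[1],P(550,290,zp)[1]])/2,np.ptp([P(340,92,zp)[0],P(340,496,zp)[0]])/2)
z=zp-8
print("hole y",np.mean([P(253,310,z)[1],P(428,310,z)[1]]),np.ptp([P(253,310,z)[1],P(428,310,z)[1]])/2,"x from bottom rim",P(340,397,z)[0]+19,"from face top",P(340,163.5,z)[0]-33)
im=cv2.imread("pics/w6.png");g=cv2.cvtColor(im,cv2.COLOR_BGR2GRAY);print([(v,int(g[v,316])) for v in list(range(152,178))+list(range(185,196))+list(range(224,238))])
px=rim(im,(317,206),48,75,np.r_[0:360:3]);print("rim",circ(np.array([onz(c,p,zp) for p in px])))
s=monitor.read_state();print("ring centre world",s["position"]+Ro.from_quat(s["ee_rot"]).apply([-5,0,zp]))
E
```

```text
ring -0.7337067078843553 -4.79840204734899 46.03685948842518 46.34844035303993
hole y -0.49576772764613786 18.588067055519296 x from bottom rim -4.359620468830514 from face top -5.039399840485487
[(152, 255), (153, 255), (154, 255), (155, 249), (156, 244), (157, 255), (158, 255), (159, 255), (160, 255), (161, 255), (162, 255), (163, 255), (164, 246), (165, 228), (166, 223), (167, 224), (168, 223), (169, 227), (170, 222), (171, 212), (172, 176), (173, 169), (174, 214), (175, 215), (176, 219), (177, 221), (185, 217), (186, 219), (187, 219), (188, 217), (189, 215), (190, 211), (191, 221), (192, 223), (193, 227), (194, 228), (195, 225), (224, 216), (225, 215), (226, 217), (227, 218), (228, 205), (229, 171), (230, 137), (231, 137), (232, 175), (233, 219), (234, 216), (235, 215), (236, 214), (237, 215)]
rim (array([-4.401, -0.61 , 54.836]), np.float64(0.24864727812049867))
ring centre world [489.128 260.972  64.207]
```

```bash
python3 - <<'E'
from h import *
X,Y,n,u=rackframe(YAW)
C=np.array([574.1,-202.8,117.5])
a=plan([530,30,215],Rdown(-74.9),6)
print();plan(C+60*n,Rrack(),6,start=a)
E
```

```text
[[38.2, 3.3, -9.2], [-0.0001, -0.0006, -0.0007]]
[[38.2, 3.3, -9.2], [-0.0001, -0.0006, -0.0007]]
[[38.2, 3.3, -9.3], [-0.0001, -0.0006, -0.0007]]
[[38.2, 3.4, -9.2], [-0.0001, -0.0006, -0.0007]]
[[38.2, 3.4, -9.3], [-0.0001, -0.0006, -0.0007]]
[[38.1, 3.4, -9.3], [-0.0001, -0.0006, -0.0007]]

[[33.6, 3.0, 8.1], [0.0, 0.1018, 0.0]]
[[32.7, 3.0, 11.4], [0.0, 0.1018, 0.0]]
[[31.3, 3.0, 14.7], [0.0, 0.1018, 0.0]]
[[29.7, 3.0, 17.8], [0.0, 0.1018, 0.0]]
[[27.7, 3.1, 20.7], [0.0, 0.1018, 0.0]]
[[25.5, 3.0, 23.4], [0.0, 0.1018, 0.0]]
```

Request:
{"op": "send_rows", "data": {"series": [[[38.2, 3.3, -9.2], [0, -0.0006, -0.0007], 85], [[38.2, 3.3, -9.2], [0, -0.0006, -0.0007], 85], [[38.2, 3.3, -9.2], [0, -0.0006, -0.0007], 85], [[38.2, 3.4, -9.2], [0, -0.0006, -0.0007], 85], [[38.2, 3.4, -9.3], [0, -0.0006, -0.0007], 85], [[38.2, 3.4, -9.3], [0, -0.0006, -0.0007], 85]]}}

```text
clock: 10.4
position: [530.0, 28.7, 214.5]
ee_rot: [0.794, -0.608, -0.0, 0.0]
contact_force: [0.2, -0.4, 1.1]
gripper_width: 84.2
grasp_force: 0.0
```

Request:
{"op": "send_rows", "data": {"series": [[[33.6, 3, 8.1], [0, 0.1018, 0], 85], [[32.7, 3, 11.4], [0, 0.1018, 0], 85], [[31.3, 3, 14.7], [0, 0.1018, 0], 85], [[29.7, 3, 17.8], [0, 0.1018, 0], 85], [[27.7, 3.1, 20.7], [0, 0.1018, 0], 85], [[25.5, 3, 23.4], [0, 0.1018, 0], 85], [[0, 0, 0], [0, 0, 0], 85], [[0, 0, 0], [0, 0, 0], 85]]}}

```text
clock: 11.2
position: [564.8, -169.2, 166.1]
ee_rot: [0.757, -0.581, 0.237, 0.182]
contact_force: [-0.3, 0.4, 0.1]
gripper_width: 84.8
grasp_force: 0.0
```

```bash
python3 - <<'E'
from h import *
X,Y,n,u=rackframe(YAW)
C=np.array([574.1,-202.8,117.5])
c=camtool();s=monitor.read_state();R=Ro.from_quat(s["ee_rot"]);print(s["position"],C+60*n,(Rrack().inv()*R).as_rotvec(),"C in tool",R.inv().apply(C-s["position"]))
im=get_image("wrist")[:,:,::-1].copy();cv2.imwrite("pics/w7.png",im)
for e in ells(im,(180,120,460,330),120,100): print(np.round(e,1))
cv2.imwrite("pics/w7c.png",cv2.resize(im[130:330,200:440],None,fx=3,fy=3,interpolation=cv2.INTER_CUBIC))
E
```

```text
[ 564.849 -169.241  166.084] [ 565.135 -169.574  166.649] [-0.002 -0.004  0.001] C in tool [ 0.914 -0.297 59.76 ]
[ 317.3  308.    47.7  244.6 7993.     0. ]
[431.1 272.5  14.2  74.3 595.6   0. ]
[ 198.9  232.1   42.5  112.9 2645.1    0. ]
[ 314.2  219.2   79.6   80.9 4862.6    0. ]
[ 314.1  217.7   44.6   47.5 1665.     1. ]
[411.4 127.4  11.1  19.5 156.8   0. ]
[372.3 127.5  11.2  19.6 158.    0. ]
[256.5 126.7  15.3  17.7 196.6   0. ]
[216.1 127.1  11.4  19.  155.9   0. ]
```

View pics/w7c.png

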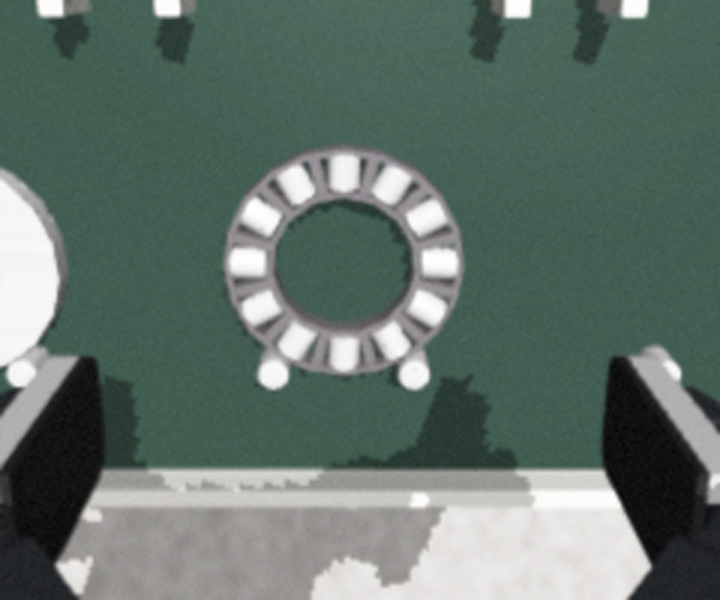

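The crop shows the cage at crop (343.5,261), which is image (314.3,217). Its pins are at (273,373) and (413,373), and the guides lie far upslope.

```bash
python3 - <<'E'
from h import *
c=camtool()
X,Y,n,u=rackframe(YAW);s=monitor.read_state();nt=Ro.from_quat(s["ee_rot"]).inv().apply(n)
P=lambda x,y,z:onplane(c,((x+.5)/3-.5+200,(y+.5)/3-.5+130),[0,0,z],nt)
for z in(58,59.8,62):
  a=[P(247,262,z),P(439,262,z),P(344,172,z),P(344,353,z)]
  print(z,"y",(a[0]+a[1])[1]/2,(a[1]-a[0])[1],"x",(a[2]+a[3])[0]/2,(a[2]-a[3])[0])
  print("pins",P(273,373,z),P(413,373,z))
E
```

```text
58 y -2.5015050259098786 47.953755280234446 x -0.3087584529302454 47.91810874395939
pins [-29.963 -20.794  58.15 ] [-29.939  15.588  58.104]
59.8 y -2.5241018541908904 48.38316631832764 x -0.9422110093507072 48.34720057835192
pins [-30.862 -20.981  59.954] [-30.838  15.727  59.907]
62 y -2.551720199867683 48.908002031552684 x -1.7164308005312883 48.87164615372057
pins [-31.961 -21.208  62.158] [-31.937  15.898  62.112]
```

Request:
{"op": "send_rows", "data": {"series": [[[-0.3, -1.2, 15], [0.001, 0.002, 0], 85], [[-0.2, -1.1, 20], [0.001, 0.002, 0], 85], [[0, 0, 16], [0, 0, 0], 80], [[0, 0, 8], [0, 0, 0], 75], [[0, 0, 5], [0, 0, 0], 70], [[0, 0, 0], [0, 0, 0], 65], [[0, 0, 0], [0, 0, 0], 62], [[0, 0, 0], [0, 0, 0], 62]]}}

```text
clock: 12.05
position: [578.4, -202.5, 115.7]
ee_rot: [0.757, -0.58, 0.241, 0.181]
contact_force: [0.5, 0.9, 0.1]
gripper_width: 62.1
grasp_force: 0.0
```

```bash
python3 - <<'E'
from h import *
c=camtool();s=monitor.read_state();R=Ro.from_quat(s["ee_rot"]);print(s["position"],"moved",R.inv().apply(s["position"]-[564.849,-169.241,166.084]),s["gripper_width"],s["contact_force"])
im=get_image("wrist")[:,:,::-1].copy();cv2.imwrite("pics/w8.png",im)
cv2.imwrite("pics/w8c.png",cv2.resize(im[190:350,220:420],None,fx=3.6,fy=3.6,interpolation=cv2.INTER_CUBIC))
E
```

```text
[ 578.42  -202.537  115.701] moved [ 0.202 -4.081 61.762] 62.095844136900325 [0.472 0.907 0.122]
```

View pics/w8c.png

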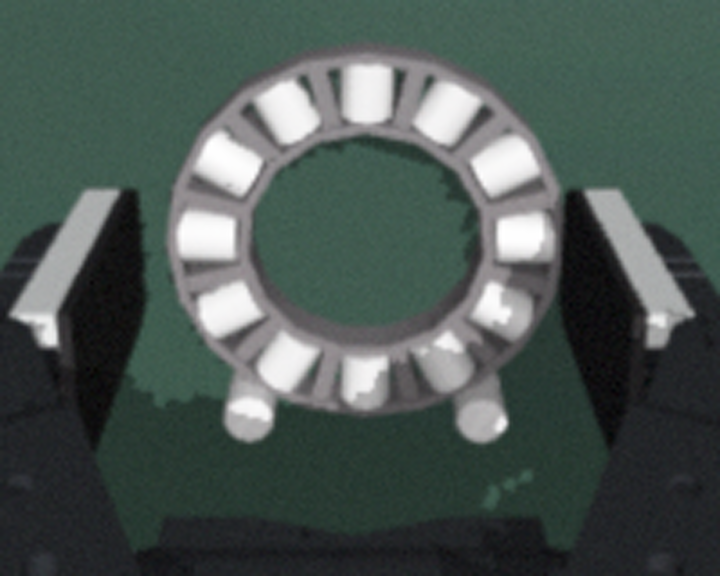

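The crop shows the cage between the pads but nearer the right one (gaps about 30 px left and 10 px right, scale 3.6). The pads look clear of the pins.

```bash
python3 - <<'E'
from h import *
c=camtool()
P=lambda x,y,z:onz(c,((x+.5)/3.6-.5+220,(y+.5)/3.6-.5+190),z)
for z in(-7,-5,-4,-2):
  a=[P(207,236,z),P(525,237,z),P(367,94,z),P(366,382,z)]
  print(z,"y",(a[0]+a[1])[1]/2,(a[1]-a[0])[1],"x",(a[2]+a[3])[0]/2,(a[2]-a[3])[0])
E
```

```text
-7 y 2.0996396276685907 46.675917616826595 x 0.4929293446939802 46.658974685608975
-5 y 2.1300704623268167 47.3606476536128 x -0.533357012578449 47.34345617165408
-4 y 2.1452858796559298 47.70301267200591 x -1.0465001912146583 47.68569691467662
-2 y 2.175716714314154 48.38774270879212 x -2.072786548487091 48.37017840072172
```

Request:
{"op": "send_rows", "data": {"series": [[[-0.5, 1, 0], [0, 0, 0], 64], [[-0.5, 1.1, 2], [0, 0, 0], 64], [[0, 0, 2], [0, 0, 0], 63], [[0, 0, 1.5], [0, 0, 0], 62], [[0, 0, 0], [0, 0, 0], 61], [[0, 0, 0], [0, 0, 0], 60], [[0, 0, 0], [0, 0, 0], 59.3], [[0, 0, 0], [0, 0, 0], 59.3]]}}

```text
clock: 12.9
position: [576.9, -205.8, 110.0]
ee_rot: [0.757, -0.58, 0.241, 0.181]
contact_force: [2.0, -0.5, -1.3]
gripper_width: 59.0
grasp_force: 0.7
```

Request:
{"op": "send_rows", "data": {"series": [[[0, 0, 0], [0, 0, 0], 58.6], [[0, 0, 0], [0, 0, 0], 58.6]]}}

```text
clock: 13.1
position: [576.9, -205.7, 110.1]
ee_rot: [0.757, -0.58, 0.241, 0.181]
contact_force: [2.1, 0.3, -0.1]
gripper_width: 58.5
grasp_force: 6.3
```

Request:
{"op": "send_rows", "data": {"series": [[[0, 0, 0], [0, 0, 0], 58], [[0, 0, 0], [0, 0, 0], 57.6], [[0, 0, 0], [0, 0, 0], 57.6]]}}

```text
clock: 13.4
position: [576.9, -205.6, 110.2]
ee_rot: [0.757, -0.579, 0.241, 0.181]
contact_force: [1.3, 1.4, 2.1]
gripper_width: 57.8
grasp_force: 23.1
```

```bash
python3 - <<'E'
from h import *
c=camtool();s=monitor.read_state();print(s["position"],s["contact_force"],s["grasp_force"])
im=get_image("wrist")[:,:,::-1].copy();cv2.imwrite("pics/w9.png",im)
# rollers: bright blobs
g=cv2.cvtColor(im,cv2.COLOR_BGR2GRAY)
n,l,st,ce=cv2.connectedComponentsWithStats((g>185).astype(np.uint8))
b=[(round(ce[i][0],1),round(ce[i][1],1),int(st[i][4])) for i in range(1,n) if 40<st[i][4]<400 and 200<ce[i][1]<330 and 240<ce[i][0]<400];print(b)
E
```

```text
[ 576.892 -205.627  110.232] [1.309 1.366 2.092] 23.096259688027203
[(np.float64(317.9), np.float64(217.1), 212), (np.float64(294.9), np.float64(222.5), 212), (np.float64(340.5), np.float64(223.0), 211), (np.float64(277.6), np.float64(237.3), 221), (np.float64(357.4), np.float64(238.1), 211), (np.float64(271.1), np.float64(258.3), 206), (np.float64(362.1), np.float64(258.7), 160), (np.float64(277.3), np.float64(279.4), 188), (np.float64(355.1), np.float64(278.4), 115), (np.float64(294.1), np.float64(294.9), 177), (np.float64(316.6), np.float64(298.1), 98)]
```

Request:
{"op": "send_rows", "data": {"series": [[[0, 0, -2], [0, 0, 0], 57.6], [[0, 0, -8], [0, 0, 0], 57.6], [[0, 0, -20], [0, 0, 0], 57.6], [[0, 0, -35], [0, 0, 0], 57.6], [[0, 0, -40], [0, 0, 0], 57.6]]}}

```text
clock: 13.95
position: [557.3, -148.3, 194.0]
ee_rot: [0.757, -0.58, 0.238, 0.184]
contact_force: [0.5, 0.0, 0.0]
gripper_width: 58.2
grasp_force: 23.5
```

```bash
python3 - <<'E'
from h import *
c=camtool();s=monitor.read_state();print(s["grasp_force"],s["gripper_width"])
for z in(-9,-9.8,-10.5): print("top roller",onz(c,(317.9,217.1),z)-[24,0,0],"left",onz(c,(271.1,258.3),z)[:2],"top-pair",onz(c,(317.7,222.75),z)[0]-24*np.cos(np.pi/6))
a=plan([530,40,200],Rdown(-74.9),6)
print();plan([490.3,260.9,110],Rdown(-74.9),6,start=a)
E
```

```text
23.46814513206482 58.23121371735638
top roller [-0.207  0.296 -9.   ] left [  1.049 -24.136] top-pair 0.004579508125864606
top roller [ 0.071  0.294 -9.8  ] left [  1.462 -23.992] top-pair 0.30036406672885363
top roller [  0.314   0.293 -10.5  ] left [  1.824 -23.866] top-pair 0.5591755555064566
[[-25.2, -3.7, -18.9], [0.0006, -0.1018, -0.0001]]
[[-27.0, -3.8, -16.2], [0.0006, -0.1018, -0.0001]]
[[-28.6, -3.7, -13.4], [0.0006, -0.1018, -0.0001]]
[[-29.7, -3.8, -10.4], [0.0006, -0.1018, -0.0001]]
[[-30.6, -3.7, -7.4], [0.0006, -0.1018, -0.0001]]
[[-31.3, -3.8, -4.2], [0.0006, -0.1018, -0.0001]]

[[-37.3, -3.2, 15.0], [-0.0, -0.0, -0.0]]
[[-37.2, -3.2, 15.0], [-0.0, -0.0, -0.0]]
[[-37.3, -3.2, 15.0], [-0.0, -0.0, -0.0]]
[[-37.3, -3.2, 15.0], [-0.0, -0.0, -0.0]]
[[-37.2, -3.2, 15.0], [-0.0, -0.0, -0.0]]
[[-37.3, -3.1, 15.0], [-0.0, -0.0, -0.0]]
```

Request:
{"op": "send_rows", "data": {"series": [[[-25.2, -3.7, -18.9], [0.0006, -0.1018, 0], 57.6], [[-27, -3.8, -16.2], [0.0006, -0.1018, 0], 57.6], [[-28.6, -3.7, -13.4], [0.0006, -0.1018, 0], 57.6], [[-29.7, -3.8, -10.4], [0.0006, -0.1018, 0], 57.6], [[-30.6, -3.7, -7.4], [0.0006, -0.1018, 0], 57.6], [[-31.3, -3.8, -4.2], [0.0006, -0.1018, 0], 57.6]]}}

```text
clock: 14.55
position: [530.4, 42.1, 200.5]
ee_rot: [0.795, -0.607, -0.0, -0.003]
contact_force: [0.0, -0.0, -1.6]
gripper_width: 58.1
grasp_force: 23.4
```

Request:
{"op": "send_rows", "data": {"series": [[[-37.3, -3.2, 15], [0, 0, 0], 57.6], [[-37.3, -3.2, 15], [0, 0, 0], 57.6], [[-37.3, -3.2, 15], [0, 0, 0], 57.6], [[-37.3, -3.2, 15], [0, 0, 0], 57.6], [[-37.3, -3.2, 15], [0, 0, 0], 57.6], [[-37.3, -3.1, 15], [0, 0, 0], 57.6], [[0, 0, 0], [0, 0, 0], 57.6], [[0, 0, 0], [0, 0, 0], 57.6]]}}

```text
clock: 15.35
position: [490.8, 261.1, 109.5]
ee_rot: [0.795, -0.607, 0.002, 0.0]
contact_force: [-0.1, -0.3, -0.5]
gripper_width: 58.0
grasp_force: 23.4
```

```bash
cat >> h.py <<'E'
def look(name):
    c=camtool();s=monitor.read_state();R=Ro.from_quat(s["ee_rot"])
    print("pos",s["position"],"rot err",(Rdown(-74.9).inv()*R).as_rotvec(),"F",s["contact_force"],"w,f",s["gripper_width"],s["grasp_force"])
    im=get_image("wrist")[:,:,::-1].copy();cv2.imwrite(f"pics/{name}.png",im);return c,s,im
def tocrop(c,p):
    q=c["intrinsics"]@(c["R"]@np.array(p,float)+c["t"]);return q[:2]/q[2]
def ringpts(im,c,cen,r,z,angs,w=3.0):
    # dark thin line near radius r (mm) on plane z around cen: find darkest sample within +-w mm
    g=cv2.GaussianBlur(cv2.cvtColor(im,cv2.COLOR_BGR2GRAY),(3,3),0).astype(np.float32);out=[]
    rr=np.arange(r-w,r+w,.1)
    for a in np.radians(angs):
        uv=np.array([tocrop(c,[cen[0]+q*np.cos(a),cen[1]+q*np.sin(a),z]) for q in rr],np.float32)
        v=cv2.remap(g,uv[:,0][None],uv[:,1][None],cv2.INTER_LINEAR)[0]
        i=v.argmin()
        if 5<i<len(v)-6 and min(v[:i].max(),v[i:].max())-v[i]>12 and v[[0,-1]].min()>150:
            out.append([cen[0]+rr[i]*np.cos(a),cen[1]+rr[i]*np.sin(a)])
    return np.array(out)
E
python3 - <<'E'
from h import *
c,s,im=look("w10")
zp=s["position"][2]-65
R=Ro.from_quat(s["ee_rot"]);pc=R.inv().apply([490.1-s["position"][0],261.7-s["position"][1],-zp]);print("expected centre",pc)
for k in(pc[:2],):
    P=ringpts(im,c,k,46.5,zp,np.r_[0:360:3],4);print(len(P),circ(P) if len(P)>6 else P)
g=cv2.cvtColor(im,cv2.COLOR_BGR2GRAY)
n,l,st,ce=cv2.connectedComponentsWithStats((g>185).astype(np.uint8))
print([(round(ce[i][0],1),round(ce[i][1],1),int(st[i][4])) for i in range(1,n) if 40<st[i][4]<400 and 200<ce[i][1]<330 and 240<ce[i][0]<400])
E
```

```text
pos [490.831 261.082 109.548] rot err [ 0.002  0.003 -0.003] F [-0.135 -0.307 -0.482] w,f 58.00679749027702 23.446997674182057
expected centre [-0.938  0.653 44.544]
44 (array([-0.668,  0.587, 46.358]), np.float64(0.20641745395461175))
[(np.float64(317.6), np.float64(217.2), 159), (np.float64(341.2), np.float64(222.1), 181), (np.float64(294.2), np.float64(222.7), 162), (np.float64(277.3), np.float64(237.9), 167), (np.float64(357.5), np.float64(238.5), 164), (np.float64(271.5), np.float64(258.9), 164), (np.float64(363.3), np.float64(259.4), 158), (np.float64(277.3), np.float64(279.6), 148), (np.float64(357.7), np.float64(281.0), 199), (np.float64(294.2), np.float64(294.7), 130), (np.float64(340.0), np.float64(295.3), 128), (np.float64(316.9), np.float64(300.8), 117)]
```

```bash
cat >> h.py <<'E'
def cage(im,c,lo=-25,hi=5,thr=185):
    g=cv2.cvtColor(im,cv2.COLOR_BGR2GRAY);n,l,st,ce=cv2.connectedComponentsWithStats((g>thr).astype(np.uint8))
    b=[ce[i] for i in range(1,n) if 40<st[i][4]<400 and 200<ce[i][1]<330 and 240<ce[i][0]<400]
    return b,fitr(c,b,24,lo,hi)
E
python3 - <<'E'
from h import *
c=camtool();im=cv2.imread("pics/w10.png");b,f=cage(im,c);print(len(b),f)
for z in(-10.5,-9): print(z,circ(np.array([onz(c,p,z) for p in b])))
E
```

```text
12 (-9.883483792140364, (array([-0.165,  0.115, 24.   ]), np.float64(0.20320978051621014)))
-10.5 (array([ 0.16 ,  0.114, 23.889]), np.float64(0.20224910223017056))
-9 (array([-0.63 ,  0.115, 24.159]), np.float64(0.2045869906542614))
```

Request:
{"op": "send_rows", "data": {"series": [[[-0.3, 0.3, 10], [0, 0, 0], 57.6], [[-0.2, 0.2, 10], [0, 0, 0], 57.6], [[0, 0, 8], [0, 0, 0], 57.6], [[0, 0, 4], [0, 0, 0], 57.6], [[0, 0, 0], [0, 0, 0], 57.6], [[0, 0, 0], [0, 0, 0], 57.6]]}}

```text
clock: 16.0
position: [492.4, 261.8, 79.3]
ee_rot: [0.795, -0.607, 0.003, -0.002]
contact_force: [-0.3, -0.6, -0.4]
gripper_width: 58.3
grasp_force: 23.4
```

```bash
python3 - <<'E'
from h import *
c,s,im=look("w11")
zp=s["position"][2]-65
R=Ro.from_quat(s["ee_rot"]);pc=R.inv().apply([490.1-s["position"][0],261.7-s["position"][1],-zp]);print("expected centre",pc)
P=ringpts(im,c,pc[:2],46.5,zp,np.r_[0:360:3],4);print(len(P),circ(P) if len(P)>6 else P)
b,f=cage(im,c);print(len(b),f)
E
```

```text
pos [492.435 261.834  79.254] rot err [ 0.007  0.002 -0.002] F [-0.255 -0.586 -0.403] w,f 58.262137911057366 23.444355125539005
expected centre [-0.511  2.393 14.236]
72 (array([-0.116,  2.308, 46.299]), np.float64(0.400571330570809))
11 (-9.440885915968357, (array([-0.446, -0.   , 24.   ]), np.float64(0.0952830811497721)))
```

Request:
{"op": "send_rows", "data": {"series": [[[0.1, 0.8, 0], [-0.003, -0.001, 0], 57.6], [[0.1, 0.8, 1], [-0.003, -0.001, 0], 57.6], [[0, 0.7, 2], [0, 0, 0], 57.6], [[0, 0, 1.5], [0, 0, 0], 57.6], [[0, 0, 0], [0, 0, 0], 57.6], [[0, 0, 0], [0, 0, 0], 57.6]]}}

```text
clock: 16.65
position: [490.1, 261.1, 74.6]
ee_rot: [0.795, -0.607, 0.0, -0.0]
contact_force: [0.0, 0.3, -0.8]
gripper_width: 58.0
grasp_force: 23.4
```

```bash
python3 - <<'E'
from h import *
c,s,im=look("w12")
zp=s["position"][2]-65
R=Ro.from_quat(s["ee_rot"]);pc=R.inv().apply([490.1-s["position"][0],261.7-s["position"][1],-zp]);print("expected centre",pc)
P=ringpts(im,c,pc[:2],46.5,zp,np.r_[0:360:3],4);print(len(P),circ(P) if len(P)>6 else P)
b,f=cage(im,c);print(len(b),f)
E
```

```text
pos [490.054 261.071  74.649] rot err [ 0.001 -0.    -0.003] F [ 0.039  0.343 -0.799] w,f 58.02643700449856 23.448786560911685
expected centre [-0.595 -0.199  9.649]
75 (array([-0.313, -0.246, 46.4  ]), np.float64(0.3496778719768966))
12 (-9.400849033480945, (array([-0.308,  0.03 , 24.   ]), np.float64(3.733976354496058)))
```

Request:
{"op": "send_rows", "data": {"series": [[[0, -0.2, 1], [0, 0, 0], 57.6], [[0, 0, 0.8], [0, 0, 0], 57.6], [[0, 0, 0.5], [0, 0, 0], 57.6], [[0, 0, 0], [0, 0, 0], 57.6]]}}

```text
clock: 17.1
position: [490.2, 261.1, 72.3]
ee_rot: [0.795, -0.607, 0.0, -0.0]
contact_force: [0.4, 0.1, -0.2]
gripper_width: 58.4
grasp_force: 23.4
```

Request:
{"op": "send_rows", "data": {"series": [[[0, 0, 0.4], [0, 0, 0], 57.6], [[0, 0, 0], [0, 0, 0], 57.6]]}}

```text
clock: 17.3
position: [490.3, 261.1, 72.0]
ee_rot: [0.795, -0.607, 0.0, -0.0]
contact_force: [0.6, -0.7, -1.0]
gripper_width: 57.8
grasp_force: 23.4
```

Request:
{"op": "send_rows", "data": {"series": [[[0, 0, 0.3], [0, 0, 0], 57.6], [[0, 0, 0], [0, 0, 0], 57.6]]}}

```text
clock: 17.5
position: [490.3, 261.1, 71.7]
ee_rot: [0.795, -0.607, 0.0, -0.001]
contact_force: [0.3, -0.5, -0.8]
gripper_width: 58.1
grasp_force: 23.4
```

Request:
{"op": "send_rows", "data": {"series": [[[0, 0, 0.3], [0, 0, 0], 57.6], [[0, 0, 0], [0, 0, 0], 57.6]]}}

```text
clock: 17.7
position: [490.3, 261.1, 71.4]
ee_rot: [0.795, -0.607, 0.0, -0.0]
contact_force: [-0.3, -0.5, -0.7]
gripper_width: 58.0
grasp_force: 23.4
```

Request:
{"op": "send_rows", "data": {"series": [[[0, 0, 0.3], [0, 0, 0], 57.6], [[0, 0, 0], [0, 0, 0], 57.6]]}}

```text
clock: 17.9
position: [490.3, 261.1, 71.1]
ee_rot: [0.795, -0.607, 0.0, -0.001]
contact_force: [0.5, 0.4, -1.5]
gripper_width: 58.1
grasp_force: 23.4
```

Request:
{"op": "send_rows", "data": {"series": [[[0, 0, 0.3], [0, 0, 0], 57.6], [[0, 0, 0], [0, 0, 0], 57.6]]}}

```text
clock: 18.1
position: [490.3, 261.1, 70.8]
ee_rot: [0.795, -0.607, 0.0, -0.001]
contact_force: [-0.0, 0.4, -0.2]
gripper_width: 58.1
grasp_force: 23.5
```

Request:
{"op": "send_rows", "data": {"series": [[[0, 0, 0.2], [0, 0, 0], 57.6], [[0, 0, 0], [0, 0, 0], 57.6]]}}

```text
clock: 18.3
position: [490.3, 261.1, 70.8]
ee_rot: [0.795, -0.607, 0.0, -0.001]
contact_force: [-0.0, -0.7, -0.4]
gripper_width: 58.2
grasp_force: 23.5
```

Request:
{"op": "send_rows", "data": {"series": [[[0, 0, 0.3], [0, 0, 0], 57.6], [[0, 0, 0], [0, 0, 0], 57.6]]}}

```text
clock: 18.5
position: [490.3, 261.2, 70.7]
ee_rot: [0.795, -0.607, 0.0, -0.001]
contact_force: [-1.3, -1.1, 3.1]
gripper_width: 57.8
grasp_force: 23.8
```

Request:
{"op": "send_rows", "data": {"series": [[[0, 0, -0.3], [0, 0, 0], 58], [[0, 0, 0], [0, 0, 0], 59], [[0, 0, 0], [0, 0, 0], 61], [[0, 0, 0], [0, 0, 0], 66], [[0, 0, 0], [0, 0, 0], 76], [[0, 0, 0], [0, 0, 0], 84]]}}

```text
clock: 19.1
position: [490.3, 261.2, 70.6]
ee_rot: [0.795, -0.607, 0.0, -0.001]
contact_force: [0.0, -0.1, -0.4]
gripper_width: 83.8
grasp_force: 0.0
```

Request:
{"op": "send_rows", "data": {"series": [[[0, 0, -5], [0, 0, 0], 85], [[0, 0, -20], [0, 0, 0], 85], [[0, 0, -30], [0, 0, 0], 85], [[0, 0, -30], [0, 0, 0], 85], [[0, 0, -10], [0, 0, 0], 85], [[0, 0, 0], [0, 0, 0], 85], [[0, 0, 0], [0, 0, 0], 85]]}}

```text
clock: 19.8
position: [489.5, 260.7, 164.7]
ee_rot: [0.794, -0.607, -0.0, 0.0]
contact_force: [0.0, 0.6, 0.4]
gripper_width: 84.6
grasp_force: 0.0
```

```bash
python3 - <<'E'
from h import *
c,s,im=look("w13")
zp=s["position"][2]-65
R=Ro.from_quat(s["ee_rot"]);pc=R.inv().apply([490.1-s["position"][0],261.7-s["position"][1],-zp]);print("expected centre",pc)
P=ringpts(im,c,pc[:2],46.5,zp,np.r_[0:360:3],4);print(len(P),circ(P))
g=cv2.cvtColor(im,cv2.COLOR_BGR2GRAY)
u0=tocrop(c,[pc[0],pc[1],zp-16]);print(u0)
for thr in(185,200,225,245):
  n,l,st,ce=cv2.connectedComponentsWithStats((g>thr).astype(np.uint8))
  b=[ce[i] for i in range(1,n) if 15<st[i][4]<200 and np.linalg.norm(ce[i]-u0)<60];
  print(thr,len(b),circ(np.array([onz(c,p,zp-16) for p in b])) if len(b)>4 else b)
X,Y,n,u=rackframe(YAW);S=np.array([670,-177,117.5])
a=plan([570,50,215],Rdown(-74.9),6);print();plan(S+60*n,Rrack(),6,start=a)
E
```

```text
pos [489.463 260.662 164.684] rot err [-0.001  0.    -0.002] F [0.006 0.552 0.44 ] w,f 84.55471413770208 0.0
expected centre [-0.841 -0.938 99.684]
86 (array([-0.557, -1.033, 46.292]), np.float64(0.22773971742610807))
[316.23  208.188]
185 8 (array([-0.27 , -0.952, 23.892]), np.float64(0.07600983364905674))
200 8 (array([-0.349, -0.869, 23.967]), np.float64(0.11556937244045325))
225 1 [array([311.406, 192.   ])]
245 3 [array([344.84, 208.92]), array([340.88, 220.88]), array([330.83 , 230.809])]
[[37.4, -3.8, -8.5], [0.0002, -0.0001, 0.0003]]
[[37.4, -3.7, -8.4], [0.0002, -0.0001, 0.0003]]
[[37.4, -3.8, -8.5], [0.0002, -0.0001, 0.0003]]
[[37.3, -3.8, -8.4], [0.0002, -0.0001, 0.0003]]
[[37.4, -3.8, -8.5], [0.0002, -0.0001, 0.0003]]
[[37.4, -3.8, -8.4], [0.0002, -0.0001, 0.0003]]

[[35.1, -6.2, 8.1], [0.0, 0.1018, 0.0001]]
[[34.2, -6.3, 11.5], [0.0, 0.1018, 0.0001]]
[[32.7, -6.2, 15.0], [0.0, 0.1018, 0.0001]]
[[31.1, -6.2, 18.3], [0.0, 0.1018, 0.0001]]
[[29.1, -6.3, 21.3], [0.0, 0.1018, 0.0001]]
[[26.7, -6.2, 24.1], [0.0, 0.1018, 0.0001]]
```

Request:
{"op": "send_rows", "data": {"series": [[[37.4, -3.8, -8.5], [0, 0, 0.0003], 85], [[37.4, -3.8, -8.5], [0, 0, 0.0003], 85], [[37.4, -3.8, -8.5], [0, 0, 0.0003], 85], [[37.4, -3.8, -8.5], [0, 0, 0.0003], 85], [[37.4, -3.8, -8.4], [0, 0, 0], 85], [[37.4, -3.8, -8.4], [0, 0, 0], 85]]}}

```text
clock: 20.45
position: [570.6, 48.9, 214.9]
ee_rot: [0.794, -0.608, -0.001, 0.001]
contact_force: [0.6, 0.8, -0.1]
gripper_width: 84.7
grasp_force: 0.0
```

Request:
{"op": "send_rows", "data": {"series": [[[35.1, -6.2, 8.1], [0, 0.1018, 0], 85], [[34.2, -6.3, 11.5], [0, 0.1018, 0], 85], [[32.7, -6.2, 15], [0, 0.1018, 0], 85], [[31.1, -6.2, 18.3], [0, 0.1018, 0], 85], [[29.1, -6.3, 21.3], [0, 0.1018, 0], 85], [[26.7, -6.2, 24.1], [0, 0.1018, 0], 85], [[0, 0, 0], [0, 0, 0], 85], [[0, 0, 0], [0, 0, 0], 85]]}}

```text
clock: 21.25
position: [661.2, -143.6, 166.0]
ee_rot: [0.758, -0.58, 0.237, 0.183]
contact_force: [-0.1, -0.6, 0.1]
gripper_width: 85.2
grasp_force: 0.0
```

```bash
cat >> h.py <<'E'
def washer(im,c,z,S=np.array([670,-177,117.5])):
    s=monitor.read_state();R=Ro.from_quat(s["ee_rot"]);q=R.inv().apply(S-s["position"]);print("S in tool",q)
    n=R.inv().apply(rackframe(YAW)[2]);u=tocrop(c,q)
    for it in range(2):
        for nm,r,a,pol,rr in(("bore up",14,np.r_[195:346:4],1,(6,34)),("outer low",29,np.r_[15:60:3,120:166:3],-1,None),):
            k=284/np.linalg.norm(np.subtract(q,[70.6,0,-143]))
            px=rim(im,u,r*k*.72,r*k*1.25,a,pol=pol)
            for zz in(z-1,z+1):
                P=np.array([onplane(c,p,[0,0,zz],n) for p in px]);f=least_squares(lambda t:np.hypot(P[:,0]-t[0],P[:,1]-t[1])-r,[q[0],q[1]],loss="soft_l1",f_scale=.3)
                print(nm,len(px),zz,"fix r",f.x,"free",circ(P))
E
python3 - <<'E'
from h import *
c,s,im=look("w14")
washer(im,c,58.5)
for e in ells(im,(200,150,440,300),120,200): print(np.round(e,1))
E
```

```text
pos [ 661.163 -143.593  165.982] rot err [-0.003  0.609 -0.001] F [-0.074 -0.577  0.083] w,f 85.20159404482665 0.0
S in tool [ 0.179  1.269 61.023]
bore up 32 57.5 fix r [-1.557 -1.949] free (array([-2.863, -2.019, 15.153]), np.float64(0.2237154757817826))
bore up 32 59.5 fix r [-2.117 -1.943] free (array([-3.595, -2.04 , 15.305]), np.float64(0.22596130185988172))
outer low 30 57.5 fix r [-1.66  -2.751] free (array([-1.725, -2.744, 28.959]), np.float64(0.19623248730316115))
outer low 30 59.5 fix r [-2.848 -2.733] free (array([-2.444, -2.772, 29.248]), np.float64(0.19819209248396522))
bore up 32 57.5 fix r [-1.557 -1.949] free (array([-2.863, -2.019, 15.153]), np.float64(0.2237154757817826))
bore up 32 59.5 fix r [-2.117 -1.943] free (array([-3.595, -2.04 , 15.305]), np.float64(0.22596130185988172))
outer low 30 57.5 fix r [-1.66  -2.751] free (array([-1.725, -2.744, 28.959]), np.float64(0.19623248730316115))
outer low 30 59.5 fix r [-2.848 -2.733] free (array([-2.444, -2.772, 29.248]), np.float64(0.19819209248396522))
[ 312.2  292.8   14.   308.5 2292.7    0. ]
[427.  267.7  13.5  61.2 480.6   0. ]
[ 313.6  220.3   78.8   80.8 4836.4    0. ]
[313.7 218.1  30.5  35.7 854.    1. ]
[ 207.8  230.7   21.3  142.9 1635.9    0. ]
```

Request:
{"op": "send_rows", "data": {"series": [[[-0.8, -0.5, 15], [0.001, 0.002, 0], 85], [[-0.8, -0.5, 20], [0.001, 0.002, 0], 85], [[0, 0, 15], [0, 0, 0], 84], [[0, 0, 5], [0, 0, 0], 80], [[0, 0, 0], [0, 0, 0], 78], [[0, 0, 0], [0, 0, 0], 78]]}}

```text
clock: 21.9
position: [672.0, -171.3, 123.5]
ee_rot: [0.757, -0.579, 0.242, 0.182]
contact_force: [-0.0, -0.5, -0.7]
gripper_width: 78.0
grasp_force: 0.0
```

```bash
python3 - <<'E'
from h import *
c,s,im=look("w15")
R=Ro.from_quat(s["ee_rot"]);print("moved",R.inv().apply(s["position"]-[661.163,-143.593,165.982]),(Rrack().inv()*R).as_rotvec())
washer(im,c,3)
E
```

```text
pos [ 672.04  -171.308  123.504] rot err [ 0.006  0.615 -0.001] F [-0.025 -0.543 -0.711] w,f 78.04078007705553 0.0
moved [-0.329 -2.973 51.787] [0.006 0.004 0.   ]
S in tool [0.616 3.518 7.809]
bore up 38 2 fix r [-0.265  0.962] free (array([-0.063,  0.968, 13.826]), np.float64(0.27806665843325956))
bore up 38 4 fix r [-1.013  0.982] free (array([-1.033,  0.981, 14.017]), np.float64(0.28189772584910006))
outer low 31 2 fix r [1.168 0.637] free (array([-0.145,  0.736, 28.17 ]), np.float64(1.4004246533064553))
outer low 31 4 fix r [-0.399  0.692] free (array([-1.113,  0.746, 28.558]), np.float64(1.4197401554477735))
bore up 38 2 fix r [-0.265  0.962] free (array([-0.063,  0.968, 13.826]), np.float64(0.27806665843325956))
bore up 38 4 fix r [-1.013  0.982] free (array([-1.033,  0.981, 14.017]), np.float64(0.28189772584910006))
outer low 31 2 fix r [1.168 0.637] free (array([-0.145,  0.736, 28.17 ]), np.float64(1.4004246533064553))
outer low 31 4 fix r [-0.399  0.692] free (array([-1.113,  0.746, 28.558]), np.float64(1.4197401554477735))
```

Request:
{"op": "send_rows", "data": {"series": [[[-0.6, 0.5, 5], [-0.003, -0.002, 0], 76], [[-0.6, 0.4, 5], [-0.003, -0.002, 0], 72], [[0, 0, 3.5], [0, 0, 0], 68], [[0, 0, 1.5], [0, 0, 0], 64], [[0, 0, 0], [0, 0, 0], 61], [[0, 0, 0], [0, 0, 0], 61]]}}

```text
clock: 22.55
position: [672.4, -179.8, 109.2]
ee_rot: [0.757, -0.58, 0.238, 0.184]
contact_force: [-0.3, 0.3, 0.5]
gripper_width: 60.9
grasp_force: 0.0
```

```bash
python3 - <<'E'
from h import *
c,s,im=look("w16")
R=Ro.from_quat(s["ee_rot"]);print("moved",R.inv().apply(s["position"]-[661.163,-143.593,165.982]),(Rrack().inv()*R).as_rotvec())
washer(im,c,-10)
g=cv2.cvtColor(im,cv2.COLOR_BGR2GRAY);v=int(tocrop(c,[2,0,-10])[1]);print(v,[(x,int(g[v,x])) for x in list(range(240,275))+list(range(360,396))])
E
```

```text
pos [ 672.402 -179.774  109.203] rot err [-0.002  0.611  0.   ] F [-0.278  0.281  0.47 ] w,f 60.873529303934845 0.0
moved [-1.541 -1.592 68.223] [-0.002 -0.    -0.   ]
S in tool [ 2.026  1.701 -8.569]
bore up 36 -11 fix r [-0.132 -0.703] free (array([ 0.014, -0.695, 13.873]), np.float64(0.29432873705696805))
bore up 36 -9 fix r [-0.956 -0.699] free (array([-1.053, -0.706, 14.084]), np.float64(0.2988130354035804))
outer low 31 -11 fix r [-0.025 -1.182] free (array([-0.58 , -1.155, 28.655]), np.float64(1.477529987130968))
outer low 31 -9 fix r [-1.799 -1.163] free (array([-1.652, -1.173, 29.089]), np.float64(1.4999818632247646))
bore up 36 -11 fix r [-0.132 -0.703] free (array([ 0.014, -0.695, 13.873]), np.float64(0.29432873705696805))
bore up 36 -9 fix r [-0.956 -0.699] free (array([-1.053, -0.706, 14.084]), np.float64(0.2988130354035804))
outer low 31 -11 fix r [-0.025 -1.182] free (array([-0.58 , -1.155, 28.655]), np.float64(1.477529987130968))
outer low 31 -9 fix r [-1.799 -1.163] free (array([-1.652, -1.173, 29.089]), np.float64(1.4999818632247646))
257 [(240, 175), (241, 177), (242, 175), (243, 174), (244, 173), (245, 170), (246, 141), (247, 68), (248, 33), (249, 24), (250, 23), (251, 18), (252, 21), (253, 19), (254, 18), (255, 17), (256, 19), (257, 15), (258, 32), (259, 95), (260, 201), (261, 241), (262, 243), (263, 243), (264, 242), (265, 243), (266, 243), (267, 243), (268, 243), (269, 243), (270, 243), (271, 243), (272, 243), (273, 243), (274, 244), (360, 243), (361, 244), (362, 243), (363, 244), (364, 243), (365, 244), (366, 243), (367, 243), (368, 243), (369, 242), (370, 223), (371, 89), (372, 52), (373, 51), (374, 43), (375, 23), (376, 22), (377, 16), (378, 14), (379, 14), (380, 13), (381, 10), (382, 11), (383, 18), (384, 20), (385, 23), (386, 33), (387, 56), (388, 106), (389, 156), (390, 174), (391, 174), (392, 176), (393, 174), (394, 176), (395, 175)]
```

Request:
{"op": "send_rows", "data": {"series": [[[-0.2, -0.4, 0], [0, 0, 0], 60], [[-0.2, -0.4, 0], [0, 0, 0], 59], [[0, 0, 0], [0, 0, 0], 58], [[0, 0, 0], [0, 0, 0], 57], [[0, 0, 0], [0, 0, 0], 56], [[0, 0, 0], [0, 0, 0], 55.3], [[0, 0, 0], [0, 0, 0], 55.3]]}}

```text
clock: 23.3
position: [673.4, -178.8, 109.5]
ee_rot: [0.757, -0.58, 0.238, 0.183]
contact_force: [-2.1, 2.8, 2.5]
gripper_width: 55.9
grasp_force: 30.9
```

Request:
{"op": "send_rows", "data": {"series": [[[0, 0, -2], [0, 0, 0], 55.3], [[0, 0, -8], [0, 0, 0], 55.3], [[0, 0, -20], [0, 0, 0], 55.3], [[0, 0, -35], [0, 0, 0], 55.3], [[0, 0, -40], [0, 0, 0], 55.3]]}}

```text
clock: 23.8
position: [655.8, -121.3, 193.8]
ee_rot: [0.757, -0.581, 0.236, 0.185]
contact_force: [1.2, 0.0, -0.7]
gripper_width: 56.1
grasp_force: 31.2
```

```bash
python3 - <<'E'
from h import *
a=plan([560,50,205],Rdown(-74.9),6)
print();plan([489.9,261.2,115],Rdown(-74.9),6,start=a)
E
```

```text
[[-25.0, 8.1, -19.6], [0.0013, -0.1015, -0.0002]]
[[-26.8, 8.1, -17.0], [0.0013, -0.1015, -0.0002]]
[[-28.4, 8.0, -14.3], [0.0013, -0.1015, -0.0002]]
[[-29.7, 8.0, -11.2], [0.0013, -0.1015, -0.0002]]
[[-30.7, 8.0, -8.2], [0.0013, -0.1015, -0.0002]]
[[-31.3, 8.0, -5.1], [0.0013, -0.1015, -0.0002]]

[[-37.0, 2.1, 15.0], [-0.0, -0.0, 0.0]]
[[-37.1, 2.1, 15.0], [-0.0, -0.0, 0.0]]
[[-37.0, 2.1, 15.0], [-0.0, -0.0, 0.0]]
[[-37.1, 2.1, 14.9], [-0.0, -0.0, 0.0]]
[[-37.0, 2.1, 15.0], [-0.0, -0.0, 0.0]]
[[-37.0, 2.1, 15.0], [-0.0, -0.0, 0.0]]
```

Request:
{"op": "send_rows", "data": {"series": [[[-25, 8.1, -19.6], [0.0013, -0.1015, 0], 55.3], [[-26.8, 8.1, -17], [0.0013, -0.1015, 0], 55.3], [[-28.4, 8, -14.3], [0.0013, -0.1015, 0], 55.3], [[-29.7, 8, -11.2], [0.0013, -0.1015, 0], 55.3], [[-30.7, 8, -8.2], [0.0013, -0.1015, 0], 55.3], [[-31.3, 8, -5.1], [0.0013, -0.1015, 0], 55.3]]}}

```text
clock: 24.4
position: [560.0, 51.8, 205.6]
ee_rot: [0.794, -0.607, -0.0, -0.003]
contact_force: [0.1, -1.0, -1.8]
gripper_width: 55.8
grasp_force: 31.2
```

Request:
{"op": "send_rows", "data": {"series": [[[-37, 2.1, 15], [0, 0, 0], 55.3], [[-37, 2.1, 15], [0, 0, 0], 55.3], [[-37, 2.1, 15], [0, 0, 0], 55.3], [[-37, 2.1, 15], [0, 0, 0], 55.3], [[-37, 2.1, 15], [0, 0, 0], 55.3], [[-37, 2.1, 15], [0, 0, 0], 55.3], [[0, 0, 0], [0, 0, 0], 55.3], [[0, 0, 0], [0, 0, 0], 55.3]]}}

```text
clock: 25.2
position: [490.6, 261.3, 114.4]
ee_rot: [0.795, -0.607, 0.002, -0.0]
contact_force: [-0.3, -0.4, -0.5]
gripper_width: 55.8
grasp_force: 31.2
```

```bash
cat >> h.py <<'E'
def ringlook(name):
    c,s,im=look(name);zp=s["position"][2]-65
    R=Ro.from_quat(s["ee_rot"]);pc=R.inv().apply([490.1-s["position"][0],261.7-s["position"][1],-zp]);print("expected centre",pc)
    P=ringpts(im,c,pc[:2],46.5,zp,np.r_[0:360:3],4);print("ring",len(P),circ(P) if len(P)>6 else P)
    g=cv2.cvtColor(im,cv2.COLOR_BGR2GRAY)
    print("col",[(v,int(g[v,317])) for v in list(range(205,222))+list(range(236,250))+list(range(280,300))+list(range(308,326))])
    return c,s,im
E
python3 - <<'E'
from h import *
c,s,im=ringlook("w17")
# same columns before transport (on green sheet), for the in-hand offset
E
```

```text
pos [490.583 261.281 114.363] rot err [ 0.003  0.002 -0.003] F [-0.303 -0.427 -0.504] w,f 55.84302635738955 31.200229609385133
expected centre [-0.655  0.481 49.361]
ring 53 (array([-0.39 ,  0.387, 46.338]), np.float64(0.5318417748568399))
col [(205, 140), (206, 139), (207, 168), (208, 206), (209, 216), (210, 217), (211, 221), (212, 222), (213, 222), (214, 218), (215, 216), (216, 214), (217, 213), (218, 213), (219, 213), (220, 214), (221, 212), (236, 211), (237, 217), (238, 216), (239, 216), (240, 217), (241, 216), (242, 217), (243, 218), (244, 217), (245, 201), (246, 162), (247, 135), (248, 136), (249, 117), (280, 135), (281, 133), (282, 136), (283, 142), (284, 166), (285, 207), (286, 217), (287, 214), (288, 212), (289, 214), (290, 211), (291, 214), (292, 217), (293, 215), (294, 218), (295, 220), (296, 220), (297, 219), (298, 213), (299, 216), (308, 141), (309, 53), (310, 36), (311, 33), (312, 32), (313, 35), (314, 35), (315, 32), (316, 33), (317, 31), (318, 32), (319, 36), (320, 74), (321, 134), (322, 167), (323, 173), (324, 178), (325, 179)]
```

```bash
cat >> h.py <<'E'
def shaftin(c,t,bb,b):
    z=brentq(lambda z:onz(c,(317,t),z)[0]-onz(c,(317,b),z)[0]-58,-25,5)
    print("shaft z",z,"x",onz(c,(317,t),z)[0]-29,"x bore",onz(c,(317,bb),z)[0]+14)
E
python3 - <<'E'
from h import *
c=camtool();shaftin(c,206.9,284.3,308.1)
for z in(-11,-10,-9):print(z,onz(c,(317,206.9),z)[0]-29,onz(c,(317,284.3),z)[0]+14,onz(c,(317,308.1),z)[0]+29)
im=cv2.imread("pics/w17.png");g=cv2.cvtColor(im,cv2.COLOR_BGR2GRAY);print([(x,int(g[257,x])) for x in list(range(253,266))+list(range(366,380))])
E
```

```text
shaft z -9.808489401288485 x 0.07181085021096578 x bore -0.11278805590444563
-11 0.43834115270303187 0.6397187220685367 0.9567351205748196
-10 0.1307229889297261 0.008161790231994814 0.21404405989873965
-9 -0.17689517484358674 -0.6233951416045613 -0.5286470007773403
[(253, 41), (254, 24), (255, 23), (256, 22), (257, 18), (258, 19), (259, 20), (260, 18), (261, 19), (262, 49), (263, 129), (264, 205), (265, 212), (366, 214), (367, 213), (368, 213), (369, 212), (370, 212), (371, 182), (372, 81), (373, 24), (374, 18), (375, 20), (376, 17), (377, 19), (378, 17), (379, 23)]
```

Request:
{"op": "send_rows", "data": {"series": [[[-0.2, 0.6, 10], [-0.001, 0, 0], 55.3], [[-0.2, 0.6, 10], [-0.001, 0, 0], 55.3], [[0, 0.6, 7], [-0.001, 0, 0], 55.3], [[0, 0, 3], [0, 0, 0], 55.3], [[0, 0, 0], [0, 0, 0], 55.3], [[0, 0, 0], [0, 0, 0], 55.3]]}}

```text
clock: 25.85
position: [490.3, 260.9, 85.4]
ee_rot: [0.794, -0.608, 0.001, -0.001]
contact_force: [0.9, 0.3, -0.8]
gripper_width: 55.9
grasp_force: 31.2
```

```bash
python3 - <<'E'
from h import *
c,s,im=ringlook("w18")
E
```

```text
pos [490.269 260.949  85.385] rot err [ 0.003  0.002 -0.001] F [ 0.94   0.291 -0.773] w,f 55.94655208700482 31.201393897645175
expected centre [-0.803  0.019 20.384]
ring 59 (array([-0.514, -0.05 , 46.391]), np.float64(0.24597759671428643))
col [(205, 141), (206, 141), (207, 165), (208, 208), (209, 222), (210, 217), (211, 222), (212, 222), (213, 223), (214, 220), (215, 218), (216, 213), (217, 214), (218, 212), (219, 212), (220, 212), (221, 210), (236, 216), (237, 218), (238, 221), (239, 219), (240, 220), (241, 218), (242, 220), (243, 219), (244, 216), (245, 217), (246, 216), (247, 215), (248, 218), (249, 218), (280, 134), (281, 135), (282, 136), (283, 141), (284, 169), (285, 209), (286, 218), (287, 212), (288, 212), (289, 214), (290, 213), (291, 214), (292, 215), (293, 219), (294, 221), (295, 219), (296, 219), (297, 219), (298, 215), (299, 215), (308, 213), (309, 215), (310, 216), (311, 212), (312, 182), (313, 84), (314, 35), (315, 35), (316, 33), (317, 35), (318, 39), (319, 34), (320, 35), (321, 33), (322, 33), (323, 34), (324, 35), (325, 30)]
```

Request:
{"op": "send_rows", "data": {"series": [[[-0.3, 0, 1.5], [-0.001, -0.001, 0], 55.3], [[-0.3, 0, 1.5], [-0.001, -0.001, 0], 55.3], [[0, 0, 1], [0, 0, 0], 55.3], [[0, 0, 0.7], [0, 0, 0], 55.3], [[0, 0, 0], [0, 0, 0], 55.3]]}}

```text
clock: 26.4
position: [489.8, 261.5, 80.5]
ee_rot: [0.794, -0.608, -0.0, -0.0]
contact_force: [-0.0, 1.1, -1.2]
gripper_width: 55.8
grasp_force: 31.2
```

Request:
{"op": "send_rows", "data": {"series": [[[0, 0, 0.4], [0, 0, 0], 55.3], [[0, 0, 0], [0, 0, 0], 55.3]]}}

```text
clock: 26.6
position: [489.8, 261.5, 80.2]
ee_rot: [0.794, -0.608, -0.0, -0.0]
contact_force: [-1.1, -0.4, -1.3]
gripper_width: 56.2
grasp_force: 31.2
```

```bash
python3 - <<'E'
from h import *
c,s,im=ringlook("w19")
E
```

```text
pos [489.826 261.533  80.161] rot err [ 0.    -0.    -0.001] F [-1.051 -0.435 -1.255] w,f 56.15662159084162 31.202330659143627
expected centre [-0.085 -0.306 15.161]
ring 75 (array([ 0.108, -0.374, 46.436]), np.float64(0.20428435205994605))
col [(205, 138), (206, 143), (207, 168), (208, 209), (209, 220), (210, 218), (211, 221), (212, 220), (213, 222), (214, 220), (215, 218), (216, 218), (217, 215), (218, 215), (219, 216), (220, 211), (221, 213), (236, 215), (237, 219), (238, 219), (239, 222), (240, 218), (241, 218), (242, 219), (243, 218), (244, 216), (245, 217), (246, 218), (247, 217), (248, 217), (249, 218), (280, 132), (281, 132), (282, 133), (283, 141), (284, 168), (285, 207), (286, 216), (287, 213), (288, 211), (289, 212), (290, 214), (291, 215), (292, 217), (293, 216), (294, 223), (295, 219), (296, 222), (297, 217), (298, 217), (299, 214), (308, 212), (309, 214), (310, 215), (311, 216), (312, 215), (313, 217), (314, 216), (315, 211), (316, 189), (317, 105), (318, 42), (319, 34), (320, 32), (321, 34), (322, 34), (323, 33), (324, 32), (325, 34)]
```

Ring centre (0.1,-0.4) against disc (0.1,0), so I shift y by -0.3 and lower to contact.

Request:
{"op": "send_rows", "data": {"series": [[[0, -0.3, 0.3], [0, 0, 0], 55.3], [[0, 0, 0.3], [0, 0, 0], 55.3], [[0, 0, 0], [0, 0, 0], 55.3]]}}

```text
clock: 26.95
position: [490.1, 261.6, 79.6]
ee_rot: [0.794, -0.608, -0.0, -0.0]
contact_force: [-0.5, -0.0, -1.0]
gripper_width: 55.7
grasp_force: 31.2
```

Request:
{"op": "send_rows", "data": {"series": [[[0, 0, 0.3], [0, 0, 0], 55.3], [[0, 0, 0], [0, 0, 0], 55.3]]}}

```text
clock: 27.15
position: [490.1, 261.6, 79.2]
ee_rot: [0.794, -0.608, -0.0, -0.0]
contact_force: [-0.4, -1.0, -0.0]
gripper_width: 55.9
grasp_force: 31.2
```

Request:
{"op": "send_rows", "data": {"series": [[[0, 0, 0.3], [0, 0, 0], 55.3], [[0, 0, 0], [0, 0, 0], 55.3]]}}

```text
clock: 27.35
position: [490.1, 261.6, 78.9]
ee_rot: [0.794, -0.608, -0.0, -0.0]
contact_force: [0.5, 1.3, -1.9]
gripper_width: 55.9
grasp_force: 31.2
```

Request:
{"op": "send_rows", "data": {"series": [[[0, 0, 0.3], [0, 0, 0], 55.3], [[0, 0, 0], [0, 0, 0], 55.3]]}}

```text
clock: 27.55
position: [490.2, 261.6, 78.7]
ee_rot: [0.794, -0.608, -0.0, -0.0]
contact_force: [0.4, -0.4, -1.3]
gripper_width: 55.8
grasp_force: 31.2
```

Request:
{"op": "send_rows", "data": {"series": [[[0, 0, 0.3], [0, 0, 0], 55.3], [[0, 0, 0], [0, 0, 0], 55.3]]}}

```text
clock: 27.75
position: [490.2, 261.7, 78.7]
ee_rot: [0.794, -0.608, -0.0, -0.0]
contact_force: [-0.9, -0.1, 1.3]
gripper_width: 55.8
grasp_force: 31.4
```

Request:
{"op": "send_rows", "data": {"series": [[[0, 0, 0.2], [0, 0, 0], 55.3], [[0, 0, 0], [0, 0, 0], 55.3]]}}

```text
clock: 27.95
position: [490.2, 261.6, 78.6]
ee_rot: [0.794, -0.607, 0.0, -0.0]
contact_force: [-1.5, -0.4, 4.1]
gripper_width: 55.9
grasp_force: 31.6
```

Request:
{"op": "send_rows", "data": {"series": [[[0, 0, 0.2], [0, 0, 0], 55.3], [[0, 0, 0], [0, 0, 0], 55.3]]}}

```text
clock: 28.15
position: [490.2, 261.6, 78.6]
ee_rot: [0.794, -0.607, 0.0, -0.0]
contact_force: [-1.7, -1.0, 5.1]
gripper_width: 56.0
grasp_force: 31.8
```

Contact is made, so I back off, release and lift clear.

Request:
{"op": "send_rows", "data": {"series": [[[0, 0, -0.5], [0, 0, 0], 56], [[0, 0, 0], [0, 0, 0], 57], [[0, 0, 0], [0, 0, 0], 59], [[0, 0, 0], [0, 0, 0], 64], [[0, 0, 0], [0, 0, 0], 74], [[0, 0, 0], [0, 0, 0], 84]]}}

```text
clock: 28.75
position: [490.2, 261.7, 78.4]
ee_rot: [0.794, -0.608, -0.0, -0.0]
contact_force: [0.6, -0.3, 0.5]
gripper_width: 83.7
grasp_force: 0.0
```

Request:
{"op": "send_rows", "data": {"series": [[[0, 0, -5], [0, 0, 0], 85], [[0, 0, -20], [0, 0, 0], 85], [[0, 0, -30], [0, 0, 0], 85], [[0, 0, -30], [0, 0, 0], 85], [[0, 0, -10], [0, 0, 0], 85], [[0, 0, 0], [0, 0, 0], 85], [[0, 0, 0], [0, 0, 0], 85]]}}

```text
clock: 29.45
position: [489.4, 261.2, 172.5]
ee_rot: [0.794, -0.608, -0.0, 0.001]
contact_force: [0.6, 0.2, -1.3]
gripper_width: 85.0
grasp_force: 0.0
```

```bash
python3 - <<'E'
from h import *
c,s,im=look("w20")
zp=s["position"][2]-65;R=Ro.from_quat(s["ee_rot"]);pc=R.inv().apply([490.1-s["position"][0],261.7-s["position"][1],-zp]);print("expected",pc)
P=ringpts(im,c,pc[:2],46.5,zp,np.r_[0:360:3],4);print("ring",len(P),circ(P))
g=cv2.cvtColor(im,cv2.COLOR_BGR2GRAY);z=zp-24
f=lambda x,y:[round(float(t)) for t in tocrop(c,[pc[0]+x,pc[1]+y,z])]
u,v=f(0,0);print(u,v,f(29,0),f(14,0),f(-14,0),f(-29,0),f(0,-29),f(0,29))
print("col",[(k,int(g[k,u])) for k in range(f(33,0)[1],f(-34,0)[1])])
print("row",[(k,int(g[v,k])) for k in range(f(0,-34)[0],f(0,34)[0])])
E
```

```text
pos [489.437 261.174 172.542] rot err [-0.001 -0.    -0.001] F [ 0.63   0.219 -1.3  ] w,f 85.03334837106789 0.0
expected [ -0.32   -0.932 107.541]
ring 84 (array([-0.009, -1.002, 46.3  ]), np.float64(0.2028984040326366))
316 208 [316, 173] [316, 191] [316, 223] [316, 240] [282, 208] [351, 208]
col [(168, 200), (169, 145), (170, 104), (171, 118), (172, 131), (173, 165), (174, 206), (175, 217), (176, 222), (177, 222), (178, 218), (179, 217), (180, 214), (181, 213), (182, 212), (183, 215), (184, 218), (185, 219), (186, 217), (187, 214), (188, 217), (189, 214), (190, 211), (191, 212), (192, 219), (193, 220), (194, 219), (195, 220), (196, 220), (197, 225), (198, 247), (199, 255), (200, 255), (201, 255), (202, 255), (203, 255), (204, 255), (205, 255), (206, 255), (207, 255), (208, 255), (209, 255), (210, 254), (211, 253), (212, 227), (213, 215), (214, 214), (215, 216), (216, 217), (217, 216), (218, 213), (219, 194), (220, 137), (221, 138), (222, 138), (223, 174), (224, 219), (225, 214), (226, 214), (227, 213), (228, 215), (229, 219), (230, 220), (231, 217), (232, 216), (233, 215), (234, 21
[... 400 characters left out ...]
09), (299, 188), (300, 150), (301, 198), (302, 213), (303, 217), (304, 217), (305, 218), (306, 215), (307, 217), (308, 219), (309, 222), (310, 217), (311, 218), (312, 218), (313, 239), (314, 253), (315, 254), (316, 255), (317, 255), (318, 255), (319, 254), (320, 253), (321, 253), (322, 251), (323, 229), (324, 219), (325, 218), (326, 215), (327, 211), (328, 211), (329, 211), (330, 210), (331, 208), (332, 192), (333, 232), (334, 255), (335, 255), (336, 255), (337, 255), (338, 255), (339, 255), (340, 255), (341, 255), (342, 255), (343, 255), (344, 254), (345, 249), (346, 247), (347, 247), (348, 243), (349, 227), (350, 239), (351, 253), (352, 255), (353, 254), (354, 255), (355, 255), (356, 255)]
```

```bash
python3 -c "
from bench import job_done
print(job_done())"
```

```text
the job is handed in; nothing more can be done
None
```

The bearing is stacked on the plate in the order asked (housing washer, roller cage, shaft washer). The wrist camera put each disc about 0.5 mm or less from the plate centre, the cage was gripped at about 23 N, and the job is handed in at about 29.5 s with the arm clear; the grader returned no verdict.

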